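Nest channel blanks in the parts case and shut it

TASK

Pack all the aluminium channels that are on the bench into the green steel parts case for the powder-coater: first fold its stiff lid back to about 110 degrees from shut, then stand the channels on end in one close row along the case, alternately facing opposite ways so that each one's leg sits in the mouth of its neighbour, with the row starting against the end of the case farther from the robot, so that the spare room is all at the near end for the bag of bolts. Then fold the lid down fully shut, and leave the jar, spanner, grease tin and hammer alone.

Things in the scene. Friction and masses are not known exactly. Their poses are not given: they have to be found in the camera images.
- case: green steel parts case, fixed. Origin: centre of its underside. Long side along its y (inside y -142 to +142 mm), short side along its x (inside x -41 to +41 mm); floor 3 mm thick, walls 4 mm, rim 38 mm above the bench: standing channels come 25 mm above the rim. Lid hinged along the +x long side; its -y end is the one farther from the robot
- lid (a joint): angle of the lid (rad): 0 shut, grows as it is folded up and back towards the case's +x; 1.57 upright, 1.92 is 110 degrees, stop at 2.6. Stiff hinge: it stays where it is left, some 6 N at the knob moves it. The lid is a 100 x 302 mm cover with skirts all round, its flat top 34 mm above the rim when shut, 0.45 kg
- lid_knob (a point): grip point of the black round pull knob (a plain 26 mm diameter cylinder standing 44 mm off the lid's outer face, mid-length): on its axis, 30 mm off the face, 78 mm from the hinge line along the lid and 64 mm out from it at right angles; the lid's free edge lies 20 mm beyond the knob's axis
- lid_hinge (a point): point on the lid's hinge axis, in the middle of the case's length, 38 mm above the bench; the axis runs along the case's y, at the case's x = +47 mm. Turns with the lid
- channel1: 60 mm sawn length of bare aluminium channel, 0.19 to 0.31 kg, standing on end (the U shows from above): 72 mm wide, 60 mm from web back to leg tips, 8 mm thick, 60 mm tall. Origin: underside, under mid-thickness and middle of the web. x points out of the mouth (web x -4 to 4 mm, legs x 4 to 56 mm); y across (legs centred at -32 and +32, mouth 56 mm wide); z up. Centre of mass at x 18 mm. Only some of the six are present
- channel2: another such channel, same size and axes as channel1
- channel3: another such channel, same size and axes as channel1
- channel4: another such channel, same size and axes as channel1
- channel5: another such channel, same size and axes as channel1
- channel6: another such channel, same size and axes as channel1
- jar: bystander: amber glass jar with a steel cap, 68 mm diameter, 85 mm tall; origin at its foot
- spanner: bystander: steel spanner 200 mm long lying on the bench; origin under its middle
- tin: bystander: grey and red grease tin, 72 mm diameter, 60 mm tall; origin at its foot
- hammer: bystander: hammer 280 mm long lying on the bench; origin under its middle
Things that resemble listed ones, but are neither listed nor needed, are in the scene too. Leave any yellow look-alike of the channel6 alone.

How it is judged:
By the outcome, as a careful person would: the job done as asked, in the order asked, and still so for the second after the job is handed in, with the robot touching nothing.
Of channel1, channel2, channel3, channel4, channel5, channel6 only 4 to 6 are there at a start; the rules pass over those that are not, and their reading is None.
At some moment in a run one of channel1, channel2, channel3, channel4, channel5, channel6 may be knocked a few centimetres aside while the robot is not near it.
It also fails if it takes over 210 s, if anything falls off the work surface, if the arm or the gripper's body presses on something with over 40 N, if the wrist force passes 120 N, or if a joint passes its speed limit or range.

ROBOT

A 6-joint arm with a two-finger parallel gripper is mounted at the origin on the work surface. World frame = base frame: x ahead of the robot, y to its left, z up, the work surface at z = 0. Lengths are in m, angles in rad, forces in N, time in s.
With the tool pointing down it reaches from about 0.3 to 0.775 m from the base axis. Payload 14.6 kg.
Tool frame: the origin (TCP) lies at the very end of the fingers, on their centre line; the grasp point (between the pads) lies 19 mm behind it; y points along the fingers, z is the direction in which the jaws open and shut, and the axes are right-handed (so a half turn about y gives the same grasp; the last joint's range is limited). The gripper opens to 85 mm and grips with 20 to 120 N. Pads are 22 mm wide; open, the fingers measure 114 mm over their backs; the gripper's body (76 mm by 85 mm) begins 54 mm behind the grasp point. The pads swing forward as they close: fully open they stand 13 mm farther back than shut.
Start: joints at [1.265, 0.3, 1.521, -0, 1.321, -0.067], TCP at [0.13, 0.534, 0.231] pointing down, gripper open.
Joint ranges: [-3.03, 3.03], [-0.79, 2.21], [0.23, 2.52], [-1.04, 4.18], [0, 3.07], [-2.55, 2.55]. Speed limits (rad/s): [2.22, 2.22, 2.57, 3.14, 3.14, 3.14].

INTERFACE

Orientations are given as [roll, pitch, yaw] about the fixed x, y, z axes, in that order (R = Rz(yaw) Ry(pitch) Rx(roll)).
In Python, from rig import readout, optics, ctrl, models gives the robot as it stands. The module is installed in compiled form; this text tells all that it offers.
- The arm moves only by the shell command python3 -m handwheel 'ROWS' [FORCE]. ROWS is text: rows parted by semicolons, each of 7 numbers parted by spaces: the shift along the world's x, y, z in cm, then the turn, a rotation vector about the world's x, y, z in rad, then the closure, from 0 (fully open) to 1 (shut). In form: x y z ax ay az claw; .... A call has exactly 10 rows; each row is the pose to reach, as a shift and turn from the pose measured when the call began; what a row does not reach only later rows make up. A row lasts 1/12 s, in which the tool goes at most 41.7 mm and 7.16 degrees, less where a joint would pass 70% of its speed; a pose out of reach is approached as far as the arm can. A call with a gripper value outside its range is refused whole. The fingers move at their own pace and stop on an object; FORCE is the grip in N (left out, the last holds). Time passes only in rows, so rows that repeat a pose let the fingers close, or fill a call up. It gives the time, the measured TCP pose, the force and the opening at its end, in the units of the state.
- readout.sense(): the state, without advancing time (a new reading comes with each control period).
- optics.read_camera(name): name is "scene" or "top" or "wrist"; returns a dict with "color" (420x560x3 uint8, blue, green, red), "fov_y" (degrees; the focal length in pixels is half the picture's height over the tangent of half this angle, whatever the lens; pixels are square), "cx", "cy" (the principal point, pixels), "dist" ([k1, k2, p1, p2, k3] as OpenCV has them; the pictures are not rectified), "R" (3x3) and "t" (3): a world point X has camera coordinates R X + t; the wrist camera has in their place "tool_from_camera" (4x4, takes a point from camera to tool coordinates, whose origin is the TCP and whose axes are the tool frame's). Camera axes: x right, y down, z forward; pixel columns grow to the right and rows downward; lengths in m; the calibration is good to about 2 mm. A picture is of the moment at which its call begins: read the wrist's pose just before it. There is no depth.
- ctrl.hand_in(): hands the job in, once; it reports no verdict.
Trained networks look in a picture, given as the dict that the camera call returned (one of the last four; its "shot" number tells which), for a name from the list of things; names that differ only in an ending like _2 or _b are one class to them, and where a whole thing is asked for, a point or a joint stands for the part that bears it (a point fixed in the world has none). Each returns a list of dicts, best first, with "confidence" (0 to 1); they miss things now and then, are a little off and sometimes report something else, mostly with a low value. They report only what shows in the picture. A call takes as long as a camera call. They do not tell look-alikes from the thing itself.
- models.boxes_of(picture, label): "centre" ([x, y, z] in m, in world coordinates, good to about 4 mm: the middle of the surface that is visible of it).
- models.trace(picture, label): "region" (420x560 bool, what is visible of it).
The state is a dict: "time_s": time; "joint_pos": joint angles; "joint_velocities": joint speeds; "joint_efforts": joint torques, N m; "eef_pos": TCP position; "tcp_rot": TCP orientation; "force": force on the tool from outside, world axes, zero at the start; "moment": the same for the moment, N m; "opening": opening from 0.0 (shut) to 1.0 (fully open).
Only numpy, scipy, OpenCV 4.12 (cv2) and the standard library are available. Lean on these libraries where they do the work, as an engineer would, in place of code of your own. Each camera call takes 0.05 s, during which the arm holds its last target. There are 200 camera calls.

## Working session

There is one attempt and no reset: what is moved stays moved. The work goes in short steps, Python scripts to look and compute and a shell command to move; the robot and the scene stay as the last step left them, time stands still between calls to the robot, and variables do not carry over. Pictures are saved under pics/ and viewed, about 12 in all and at most 16, crops included, and the job is handed in when it is done.

```bash
mkdir -p pics; ls; cat > h.py <<'E'
import numpy as np, cv2
from rig import readout, optics, ctrl, models
from scipy.spatial.transform import Rotation as Ro
def cam(n):
    s=readout.sense(); p=optics.read_camera(n)
    f=210/np.tan(np.radians(p["fov_y"])/2)
    p["K"]=np.array([[f,0,p["cx"]],[0,f,p["cy"]],[0,0,1.]]); p["d"]=np.array(p["dist"],float)
    if n=="wrist":
        T=np.eye(4);T[:3,:3]=Ro.from_euler("xyz",s["tcp_rot"]).as_matrix();T[:3,3]=s["eef_pos"]
        M=np.linalg.inv(T@np.array(p["tool_from_camera"])); p["Rw"],p["tw"]=M[:3,:3],M[:3,3]
    else: p["Rw"],p["tw"]=np.array(p["R"]),np.array(p["t"])
    return p
def proj(p,X):
    return cv2.projectPoints(np.atleast_2d(np.array(X,float)),cv2.Rodrigues(p["Rw"])[0],p["tw"],p["K"],p["d"])[0][:,0]
def onz(p,uv,z):
    n=cv2.undistortPoints(np.array(uv,float).reshape(-1,1,2),p["K"],p["d"])[:,0]
    D=np.c_[n,np.ones(len(n))]@p["Rw"]; C=-p["Rw"].T@p["tw"]
    return C+D*((z-C[2])/D[:,2])[:,None]
E
python3 - <<'E'
from h import *
s=readout.sense(); print({k:np.round(v,3) for k,v in s.items()})
ims=[]
for n in("scene","top"):
    p=cam(n); cv2.imwrite(f"pics/{n}0.png",cv2.resize(p["color"],(800,600)))
    print(n,"C",-p["Rw"].T@p["tw"],"fov",p["fov_y"])
    for l in("channel1","case","lid","lid_knob","lid_hinge","jar","spanner","tin","hammer"):
        for b in models.boxes_of(p,l): print(l,np.round(b["centre"],3),round(b["confidence"],2),np.round(proj(p,b["centre"])[0]*800/560))
E
```

```text
pics
{'time_s': np.float64(0.0), 'joint_pos': array([ 1.265,  0.3  ,  1.522,  0.   ,  1.321, -0.067]), 'joint_velocities': array([-0.001,  0.002, -0.001, -0.001,  0.   , -0.002]), 'joint_efforts': array([-1.0000e-03, -5.4351e+01, -3.6180e+01, -0.0000e+00,  4.0000e-03,
       -0.0000e+00]), 'eef_pos': array([0.13 , 0.534, 0.231]), 'tcp_rot': array([-1.572,  0.   , -0.239]), 'force': array([ 0.786, -0.172,  0.122]), 'moment': array([-0.012, -0.006,  0.046]), 'opening': np.float64(0.999)}
scene C [ 0.86962195 -0.48185506  1.12373065] fov 49.86915905434368
channel1 [ 0.244 -0.288  0.047] 0.96 [167. 382.]
channel1 [ 0.64  -0.221  0.058] 0.72 [364. 469.]
channel1 [ 0.555 -0.333  0.051] 0.66 [284. 497.]
channel1 [ 0.435 -0.332  0.047] 0.66 [230. 458.]
channel1 [ 0.462 -0.074  0.045] 0.66 [332. 356.]
channel1 [ 0.503 -0.184  0.047] 0.65 [313. 412.]
channel1 [ 0.622 -0.068  0.05 ] 0.61 [405. 396.]
case [0.556 0.162 0.079] 0.96 [441. 282.]
lid [0.562 0.172 0.087] 0.68 [447. 278.]
lid_knob [0.558 0.168 0.086] 0.57 [444. 279.]
lid_knob [0.318 0.384 0.059] 0.27 [402. 171.]
lid_hinge [0.563 0.17  
[... 485 characters left out ...]
.81 [542. 296.]
channel1 [ 0.454 -0.074  0.063] 0.75 [484. 319.]
channel1 [ 0.257 -0.288  0.049] 0.74 [600. 424.]
channel1 [ 0.632 -0.22   0.06 ] 0.68 [556. 227.]
channel1 [ 0.417 -0.332  0.048] 0.62 [619. 338.]
case [0.539 0.182 0.085] 0.79 [345. 274.]
lid [0.544 0.187 0.091] 0.98 [342. 271.]
lid_knob [0.543 0.188 0.086] 0.75 [342. 271.]
lid_knob [ 0.418 -0.337  0.048] 0.2 [621. 337.]
lid_hinge [0.544 0.183 0.085] 0.72 [345. 271.]
jar [0.311 0.392 0.088] 0.76 [229. 398.]
jar [ 0.554 -0.339  0.047] 0.33 [617. 267.]
spanner [0.764 0.011 0.005] 0.64 [434. 172.]
tin [ 0.342 -0.148  0.06 ] 0.64 [525. 379.]
hammer [0.497 0.526 0.022] 0.77 [173. 303.]
hammer [ 0.347 -0.149  0.057] 0.51 [525. 376.]
```

View pics/scene0.png

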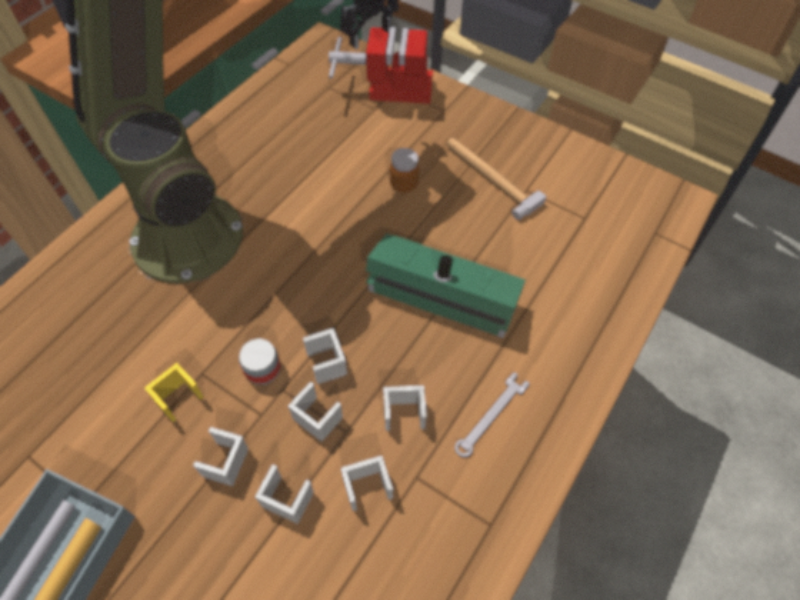

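View pics/top0.png

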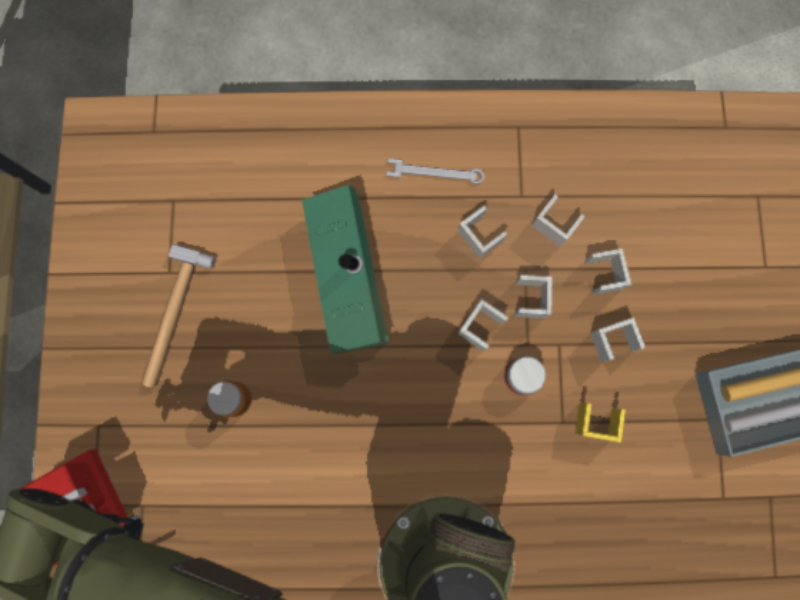

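The two views show the closed green case running away from the robot, its knob on the right half at scene (445,267) and top (349,262). Six bare channels stand to its right, and the yellow look-alike is at scene (172,390) and top (602,423). Next I'll fit poses to the network masks.

```bash
cat >> h.py <<'E'
from scipy.optimize import minimize
def box(x0,x1,y0,y1,z0,z1): return np.array([[x,y,z] for x in(x0,x1) for y in(y0,y1) for z in(z0,z1)])/1000.
CH=[box(-4,4,-36,36,0,60),box(4,56,28,36,0,60),box(4,56,-36,-28,0,60)]
CASE=[box(-51,49,-151,151,38,72),box(-45,45,-146,146,0,38),box(-42,-20,-11,11,72,116)]
def sil(p,parts,q,off,shape,S):
    M=np.zeros(shape,np.uint8); c,s=np.cos(q[2]),np.sin(q[2]); R=np.array([[c,-s,0],[s,c,0],[0,0,1]])
    for b in parts:
        uv=(proj(p,b@R.T+[q[0],q[1],q[3]])-off+.5)*S-.5
        cv2.fillConvexPoly(M,cv2.convexHull(np.round(uv*16).astype(np.int32)),1,shift=4)
    return M>0
def fit(views,parts,q0,fz=False,S=4):
    """views: list of (p,mask); returns q=[x,y,yaw,z], IoU"""
    pre=[]
    for p,m in views:
        ys,xs=np.nonzero(m); x0,x1,y0,y1=max(xs.min()-12,0),min(xs.max()+13,560),max(ys.min()-12,0),min(ys.max()+13,420)
        c=cv2.resize(m[y0:y1,x0:x1].astype(np.float32),None,fx=S,fy=S,interpolation=cv2.INTER_LINEAR)>.5
        pre.append((p,c,np.array([x0,y0])))
    sc=np.array([.01,.01,.15,.01])
    def f(v):
        q=np.array(q0)+sc*np.r_[v,[0]*(4-len(v))]; t=0
        for p,c,o in pre:
            s=sil(p,parts,q,o,c.shape,S); t+=1-(s&c).sum()/max((s|c).sum(),1)
        return t/len(pre)
    n=4 if fz else 3; best=None; v=np.zeros(n)
    for k in range(3):
        sx=np.vstack([v]+[v+(1.5 if k==0 else .5)*np.eye(n)[i]*(-1)**k for i in range(n)])
        r=minimize(f,v,method="Nelder-Mead",options=dict(initial_simplex=sx,xatol=.01,fatol=1e-4)); v=r.x
    return np.array(q0)+sc*np.r_[v,[0]*(4-n)],1-r.fun
def fitch(views,xy,yaw0=None,fz=False):
    c=[]
    for y in ([yaw0] if yaw0 is not None else np.arange(8)*np.pi/4):
        for d in ([0] if yaw0 is not None else [-.02]):
            c.append(fit(views,CH,[xy[0]+d*np.cos(y),xy[1]+d*np.sin(y),y,0],fz))
    return max(c,key=lambda a:a[1])
E
cat > m.py <<'E'
from h import *
import sys
P={n:cam(n) for n in("scene","top")}
m=[]
for n,p in P.items():
    M=np.zeros((420,560),bool)
    for l in("case","lid"):
        t=models.trace(p,l)
        if t: M|=t[0]["region"]
    m.append((p,M))
if len(sys.argv)<2:
    q,i=fit(m,CASE,[.54,.18,1.76,0],True); print("case",q.round(4),i)
    for v in m: print(" single",fit([v],CASE,q)[0].round(4))
T={n:[t for t in models.trace(p,"channel1") if t["confidence"]>.3] for n,p in P.items()}
def cen(p,r):
    ys,xs=np.nonzero(r); return onz(p,[[xs.mean(),ys.mean()]],.035)[0]
for t in T["top"]:
    c=cen(P["top"],t["region"])
    col=P["top"]["color"][t["region"]].mean(0); 
    o=min(T["scene"],key=lambda a:np.linalg.norm(cen(P["scene"],a["region"])-c))
    d=np.linalg.norm(cen(P["scene"],o["region"])-c)
    if col[0]<.6*col[2]: print("yellow",c.round(3)); continue
    v=[(P["top"],t["region"])]+([(P["scene"],o["region"])] if d<.04 else [])
    q,i=fitch(v,c); q2,i2=fitch(v,q[:2]) if 0 else fit(v,CH,q,True)
    print("ch",q2.round(4),"yawdeg",round(np.degrees(q2[2])%360,1),"iou",round(i2,3),len(v),round(t["confidence"],2),round(d,3))
E
time python3 m.py
```

```text
case [0.5511 0.1859 1.7622 0.0092] 0.9268421485824309
 single [0.5503 0.1822 1.7566 0.0092]
 single [0.5523 0.1879 1.7656 0.0092]
ch [ 6.1390e-01 -6.0500e-02  5.3687e+00  2.0000e-03] yawdeg 307.6 iou 0.882 2 0.93 0.005
ch [ 4.3930e-01 -3.2770e-01  3.4381e+00 -9.0000e-04] yawdeg 197.0 iou 0.87 2 0.86 0.006
ch [ 4.6050e-01 -5.4600e-02  4.0913e+00  2.1000e-03] yawdeg 234.4 iou 0.856 2 0.83 0.002
ch [ 6.3220e-01 -2.1510e-01  5.6172e+00 -8.0000e-04] yawdeg 321.8 iou 0.852 2 0.68 0.002
ch [ 0.4985 -0.2002  1.5225 -0.    ] yawdeg 87.2 iou 0.863 2 0.65 0.001
yellow [ 0.26  -0.293  0.035]
real	0m25.325s
user	0m19.103s
sys	0m0.403s
```

```bash
python3 -m handwheel '21 -19 5 0 0 -0.57 0;21 -19 5 0 0 -0.57 0;21 -19 5 0 0 -0.57 0;21 -19 5 0 0 -0.57 0;21 -19 5 0 0 -0.57 0;21 -19 5 0 0 -0.57 0;21 -19 5 0 0 -0.57 0;42 -38 5 0 0 -1.14 0;42 -38 5 0 0 -1.14 0;42 -38 5 0 0 -1.14 0'; python3 -m handwheel '21 -19 0 0 0 -0.6 0;21 -19 0 0 0 -0.6 0;21 -19 0 0 0 -0.6 0;21 -19 0 0 0 -0.6 0;21 -19 0 0 0 -0.6 0;21 -19 0 0 0 -0.6 0;21 -19 0 0 0 -0.6 0;21 -19 0 0 0 -0.6 0;21 -19 0 0 0 -0.6 0;21 -19 0 0 0 -0.6 0'
python3 - <<'E'
from h import *
s=readout.sense();print(s["eef_pos"],s["tcp_rot"],s["joint_pos"])
p=cam("wrist"); print("C",-p["Rw"].T@p["tw"],p["fov_y"], "fwd",p["Rw"][2],np.array(p["tool_from_camera"]).round(3))
for l in("lid_knob","lid_hinge","lid","case"):
    for b in models.boxes_of(p,l): print(l,b["centre"],b["confidence"])
im=p["color"].copy()
c,s_=np.cos(1.762),np.sin(1.762)
R=np.array([[c,-s_,0],[s_,c,0],[0,0,1]])
for b in CASE:
    for u in proj(p,b@R.T+[.551,.186,0]): cv2.circle(im,(int(u[0]),int(u[1])),3,(0,0,255),-1)
cv2.imwrite("pics/w1.png",im)
E
```

```text
time_s: 2.23
eef_pos: [0.434, 0.2588, 0.2816]
tcp_rot: [-1.57, 0.0, -1.19]
force: [0.7, 1.3, -0.9]
opening: 1.001
time_s: 3.07
eef_pos: [0.6437, 0.0692, 0.2814]
tcp_rot: [-1.571, 0.0, -1.79]
force: [-0.4, 0.4, 0.3]
opening: 1.0
[0.64367596 0.06918918 0.28141113] [-1.57061686e+00  1.37960629e-04 -1.78978248e+00] [5.04818871e-02 4.96580994e-01 1.13487324e+00 8.53626174e-05
 1.50992870e+00 2.69462866e-01]
C [0.65844545 0.13637846 0.42330752] 68.24647599867114 fwd [-0.05785699 -0.26549996 -0.96237329] [[-0.001  0.962  0.272 -0.069]
 [-0.001 -0.272  0.962 -0.142]
 [ 1.     0.001  0.001 -0.   ]
 [ 0.     0.     0.     1.   ]]
lid_knob [0.5619, 0.1849, 0.0862] 0.86
lid_knob [0.3285, -0.1672, 0.0558] 0.41
lid_hinge [0.5614, 0.1833, 0.089] 0.95
lid [0.5645, 0.1849, 0.0909] 0.66
case [0.5611, 0.1865, 0.0894] 0.6
```

View pics/w1.png

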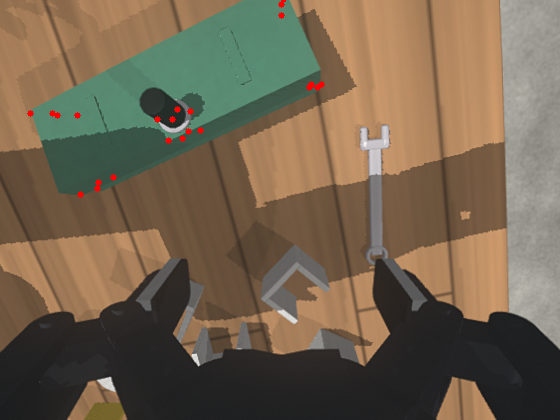

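The wrist view shows the lid with its knob top at (155,102) and base at (175,125). My model projects a little low, so the case needs refining with this view.

```bash
python3 - <<'E'
from h import *
V=[]
for n in("wrist","top","scene"):
    p=cam(n); M=np.zeros((420,560),bool)
    for l in("case","lid"):
        t=models.trace(p,l)
        if t: M|=t[0]["region"]
    V.append((p,M))
q0=[.551,.19,1.762,0]
for nm,v in(("wrist",V[:1]),("top",V[1:2]),("scene",V[2:]),("all",V)): 
    for fz in(0,1): q,i=fit(v,CASE,q0,fz); print(nm,fz,q.round(4),round(i,3))
p=V[0][0]; im=p["color"].copy()
q,i=fit(V,CASE,q0)
c,s_=np.cos(q[2]),np.sin(q[2]);R=np.array([[c,-s_,0],[s_,c,0],[0,0,1]])
big=[]
for p,_ in V[:2]:
    im=p["color"].copy()
    for b in CASE:
        for u in proj(p,b@R.T+[q[0],q[1],0]): cv2.circle(im,(int(u[0]),int(u[1])),2,(0,0,255),-1)
    big.append(im)
big[1]=cv2.resize(big[1][110:265,180:300],(325,420)); cv2.imwrite("pics/w2.png",cv2.resize(np.hstack([big[0][:,:460],big[1]]),(785,420)))
E
```

```text
wrist 0 [0.5503 0.19   1.7637 0.    ] 0.901
wrist 1 [0.5508 0.1819 1.7671 0.0247] 0.959
top 0 [0.5547 0.1939 1.752  0.    ] 0.779
top 1 [0.5524 0.1927 1.7543 0.0069] 0.779
scene 0 [0.5494 0.1848 1.7572 0.    ] 0.902
scene 1 [0.5519 0.1781 1.7539 0.0124] 0.908
all 0 [0.5502 0.1903 1.7568 0.    ] 0.844
all 1 [0.5504 0.1887 1.7568 0.0039] 0.845
```

View pics/w2.png

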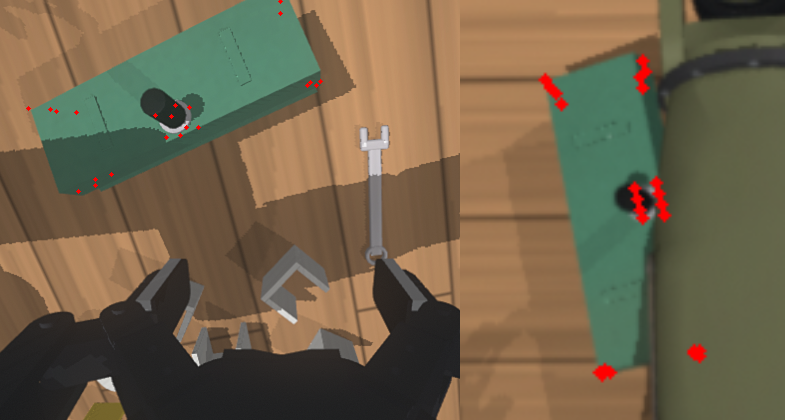

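```bash
python3 - <<'E'
from h import *
from scipy.optimize import least_squares
W,T,S=cam("wrist"),cam("top"),cam("scene")
def tri(obs):
    r=least_squares(lambda X:np.concatenate([(proj(p,X)[0]-u) for p,u in obs]),[.55,.17,.08]); return r.x.round(4),r.fun.round(1)
print("knobtop WTS",tri([(W,[155,101]),(T,[242,181]),(S,[311,182])]))
print("knobtop WT",tri([(W,[155,101]),(T,[242,181])]))
print("knobtop WS",tri([(W,[155,101]),(S,[311,182])]))
for z in(.09,.1,.116): print(z,onz(W,[[155,101]],z)[0][:2],onz(T,[[242,181]],z)[0][:2],onz(S,[[311,182]],z)[0][:2])
# hsv knob: dark blob centroid
big=cv2.resize(W["color"][0:200,20:340],(640,400),interpolation=cv2.INTER_CUBIC)
b2=cv2.resize(S["color"][155:245,250:375],(750,540),interpolation=cv2.INTER_CUBIC)[:400,:150]
b2=cv2.resize(S["color"][160:240,250:375],(312,200),interpolation=cv2.INTER_CUBIC)
cv2.imwrite("pics/w3.png",np.vstack([big,np.hstack([b2,np.zeros((200,640-312,3),np.uint8)])]))
E
```

```text
knobtop WTS (array([0.5542, 0.1773, 0.1352]), array([-0. ,  0.3,  0. ,  0.9,  1.5, -0.2]))
knobtop WT (array([0.5556, 0.177 , 0.1388]), array([-0., -0.,  0.,  0.]))
knobtop WS (array([0.5513, 0.1786, 0.1278]), array([-0.3,  0.1,  0.7,  0.7]))
0.09 [0.53790533 0.18401348] [0.56655848 0.1813958 ] [0.53638094 0.20451735]
0.1 [0.54152671 0.18257506] [0.56431356 0.18050569] [0.53960461 0.19787759]
0.116 [0.54732092 0.1802736 ] [0.56072168 0.17908152] [0.54476249 0.18725397]
```

View pics/w3.png

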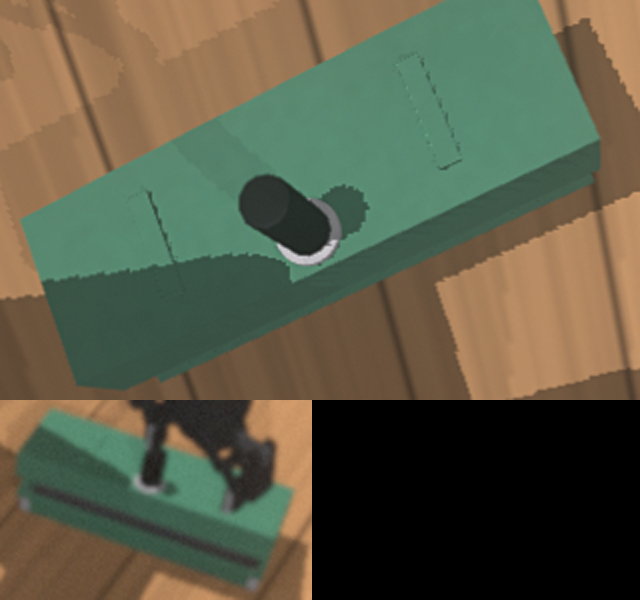

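```bash
python3 - <<'E'
from h import *
W,T,S=cam("wrist"),cam("top"),cam("scene")
t=T["color"]
print("ring W",onz(W,[[377,256]],.005),"T",onz(T,[[477*.7,176*.7]],.005),"S",onz(S,[[464*.7,448*.7]],.005))
print("fork W",onz(W,[[374,138]],.005),"T",onz(T,[[393*.7,170*.7]],.005),"S",onz(S,[[516*.7,383*.7]],.005))
for l in("spanner","channel1"):
  for n,p in(("W",W),("T",T),("S",S)):
    for r in models.trace(p,l)[:6]:
        ys,xs=np.nonzero(r["region"]); print(l,n,onz(p,[[xs.mean(),ys.mean()]],.005 if l[0]=="s" else .035)[0].round(4),len(xs),round(r["confidence"],2))
# knob by darkest pixels
g=W["color"].max(2).astype(int); m=(g<60); m[150:]=0; ys,xs=np.nonzero(m); print("W dark",xs.min(),xs.max(),ys.min(),ys.max())
E
```

```text
ring W [[ 0.75590511 -0.07983958  0.005     ]] T [[ 0.755361   -0.07755313  0.005     ]] S [[ 0.75638384 -0.07700762  0.005     ]]
fork W [[0.77472939 0.08930656 0.005     ]] T [[0.76986125 0.09360279 0.005     ]] S [[0.77404726 0.08925705 0.005     ]]
spanner W [0.7656 0.0222 0.005 ] 2054 0.76
spanner W [ 0.4834 -0.1784  0.005 ] 907 0.6
spanner S [0.7643 0.0069 0.005 ] 522 0.56
channel1 W [ 0.2826 -0.2413  0.035 ] 602 0.95
channel1 W [ 0.4754 -0.0871  0.035 ] 535 0.83
channel1 W [ 0.6673 -0.1917  0.035 ] 849 0.82
channel1 W [ 0.625  -0.0754  0.035 ] 2165 0.82
channel1 W [ 0.4966 -0.1559  0.035 ] 973 0.78
channel1 T [ 0.5544 -0.3337  0.035 ] 393 0.91
channel1 T [ 0.6404 -0.2214  0.035 ] 361 0.9
channel1 T [ 0.4181 -0.3347  0.035 ] 410 0.74
channel1 T [ 0.2581 -0.2938  0.035 ] 442 0.74
channel1 T [ 0.5003 -0.1822  0.035 ] 415 0.61
channel1 T [ 0.6186 -0.0777  0.035 ] 301 0.58
channel1 S [ 0.6457 -0.2205  0.035 ] 480 0.96
channel1 S [ 0.4226 -0.3346  0.035 ] 684 0.94
channel1 S [ 0.6233 -0.0664  0.035 ] 454 0.88
channel1 S [ 0.5484 -0.3302  0.035 ] 665 0.69
channel1 S [ 0.4481 -0.0756  0.035 ] 645 0.69
channel1 S [ 0.5009 -0.1826  0.035 ] 682 0.61
W dark 140 184 88 126
```

The knob stands higher than it should with the lid shut, and the scene view shows a dark slot along the front of the case. The lid may be ajar, so I'll fit its angle as well.

```bash
cat >> h.py <<'E'
def lidparts(th):
    c,s=np.cos(th),np.sin(th); R=np.array([[c,0,s],[0,1,0],[-s,0,c]])
    o=np.array([.047,0,.038]); L=[box(-98,2,-151,151,0,34),box(-89,-67,-11,11,34,78)]
    return [b@R.T+o for b in L]
E
python3 - <<'E'
from h import *
V=[]
for n in("wrist","top","scene"):
    p=cam(n); M=np.zeros((420,560),bool)
    for l in("case","lid"):
        t=models.trace(p,l)
        if t: M|=t[0]["region"]
    V.append((p,M))
V=[V[0],V[2]]  # top is occluded by the arm
for th in(0,.1,.2,.3,.4):
    q,i=fit(V,lidparts(th)+[CASE[1]],[.551,.187,1.76,0]); qw,iw=fit(V[:1],lidparts(th)+[CASE[1]],q)
    print(th,q.round(4),round(i,3),"wrist",qw.round(4),round(iw,3))
E
```

```text
0 [0.549  0.1884 1.7594 0.    ] 0.901 wrist [0.5494 0.1894 1.7682 0.    ] 0.924
0.1 [0.5495 0.1865 1.7656 0.    ] 0.921 wrist [0.5498 0.1869 1.7681 0.    ] 0.947
0.2 [0.5502 0.1841 1.7672 0.    ] 0.934 wrist [0.5502 0.1842 1.7694 0.    ] 0.956
0.3 [0.5507 0.1825 1.7666 0.    ] 0.934 wrist [0.5507 0.1816 1.7713 0.    ] 0.955
0.4 [0.5504 0.1818 1.7716 0.    ] 0.916 wrist [0.5523 0.1792 1.77   0.    ] 0.932
```

```bash
cat >> h.py <<'E'
Q=np.array([.5508,.184,1.768])          # case pose
ex=np.array([np.cos(Q[2]),np.sin(Q[2]),0]); ey=np.array([-ex[1],ex[0],0])
def cw(x,y,z): return np.array([Q[0],Q[1],0])+ex*x/1000+ey*y/1000+np.array([0,0,z/1000])
def ori(jaw,tilt=0): return Ro.from_rotvec(ey*tilt)*Ro.from_euler("xyz",[-np.pi/2,0,jaw-np.pi/2])
def go(pos,R,tag=""):
    s=readout.sense(); R0=Ro.from_euler("xyz",s["tcp_rot"])
    b=min([R,R*Ro.from_rotvec([0,np.pi,0])],key=lambda r:(r*R0.inv()).magnitude())
    print(tag,"shift cm",((np.array(pos)-s["eef_pos"])*100).round(2),"rv",(b*R0.inv()).as_rotvec().round(3))
E
python3 - <<'E'
from h import *
R=ori(Q[2]+np.pi/2,.25)
def tcp(th,d=0):
    h=45+d; return cw(47-78*np.cos(th)+h*np.sin(th),0,38+78*np.sin(th)+h*np.cos(th))
print(tcp(.25))
go(tcp(.25,60),R,"above"); go(tcp(.25),R,"grip")
for th in(.25,.5,.75,1.0,1.2): print(th,((tcp(th)-tcp(.25))*100).round(2),(ey*(th-.25)).round(3))
E
```

```text
[0.55421737 0.16689606 0.10089857]
above shift cm [ -9.27  11.26 -12.26] rv [-0.252  0.004  0.414]
grip shift cm [ -8.98   9.81 -18.08] rv [-0.252  0.004  0.414]
0.25 [0. 0. 0.] [-0. -0.  0.]
0.5 [-0.34  1.72  1.4 ] [-0.245 -0.049  0.   ]
0.75 [-0.75  3.73  2.32] [-0.49  -0.098  0.   ]
1.0 [-1.18  5.9   2.7 ] [-0.735 -0.147  0.   ]
1.2 [-1.53  7.66  2.61] [-0.932 -0.186  0.   ]
```

```bash
python3 -m handwheel '-9.3 11.3 -6 -0.25 0 0.41 0;-9.3 11.3 -6 -0.25 0 0.41 0;-9.3 11.3 -6 -0.25 0 0.41 0;-9.3 11.3 -6 -0.25 0 0.41 0;-9.3 11.3 -6 -0.25 0 0.41 0;-9.2 11 -12 -0.25 0 0.41 0;-9.2 11 -12 -0.25 0 0.41 0;-9 10 -15 -0.25 0 0.41 0;-9 9.8 -18 -0.25 0 0.41 0;-9 9.8 -18 -0.25 0 0.41 0'; python3 -m handwheel '0 0 0 0 0 0 1;0 0 0 0 0 0 1;0 0 0 0 0 0 1;0 0 0 0 0 0 1;0 0 0 0 0 0 1;0 0 0 0 0 0 1;0 0 0 0 0 0 1;0 0 0 0 0 0 1;0 0 0 0 0 0 1;0 0 0 0 0 0 1' 60
```

```text
time_s: 5.65
eef_pos: [0.5517, 0.1656, 0.0963]
tcp_rot: [-1.575, -0.249, -1.377]
force: [-0.2, 0.8, -1.6]
opening: 0.999
time_s: 6.48
eef_pos: [0.5539, 0.1663, 0.0982]
tcp_rot: [-1.568, -0.248, -1.378]
force: [15.0, 4.0, -0.1]
opening: 0.289
```

```bash
python3 -m handwheel '0 0.8 0.7 -0.12 -0.02 0 1;-0.3 1.7 1.4 -0.24 -0.05 0 1;-0.5 2.7 1.9 -0.37 -0.07 0 1;-0.7 3.7 2.3 -0.49 -0.1 0 1;-0.9 4.8 2.6 -0.61 -0.12 0 1;-1.2 5.9 2.7 -0.73 -0.15 0 1;-1.4 6.8 2.7 -0.83 -0.17 0 1;-1.5 7.7 2.6 -0.93 -0.19 0 1;-1.5 7.7 2.6 -0.93 -0.19 0 1;-1.5 7.7 2.6 -0.93 -0.19 0 1'
python3 - <<'E'
from h import *
s=readout.sense(); print(s["joint_pos"].round(2))
p=cam("scene"); cv2.imwrite("pics/s2.png",p["color"])
E
```

```text
time_s: 7.32
eef_pos: [0.5389, 0.2437, 0.1227]
tcp_rot: [-1.554, -1.199, -1.387]
force: [6.1, -5.6, -11.4]
opening: 0.293
[ 0.7   0.88  1.27 -0.98  1.75  0.74]
```

View pics/s2.png

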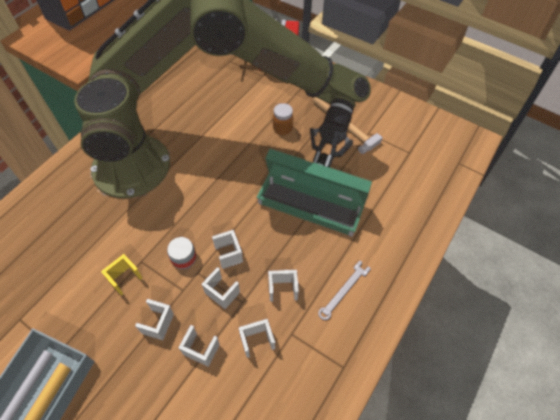

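The lid is folded up to roughly 70° with the knob held at (325,160). Joint 4 is near its limit, so I'll finish the arc without tilting further and let the knob pivot in the pads.

```bash
python3 -m handwheel '-0.2 0.9 -0.3 0 0 0 1;-0.4 1.8 -0.8 0 0 0 1;-0.5 2.6 -1.4 0 0 0 1;-0.7 3.4 -2 0 0 0 1;-0.8 4 -2.5 0 0 0 1;-0.9 4.5 -3.1 0 0 0 1;-1 5 -3.8 0 0 0 1;-1.1 5.4 -4.4 0 0 0 1;-1.1 5.4 -4.4 0 0 0 1;-1.1 5.4 -4.4 0 0 0 1' 30
python3 - <<'E'
from h import *
for n in("scene","top"):
    p=cam(n); M=np.zeros((420,560),bool)
    for l in("case","lid"):
        t=models.trace(p,l)
        if t: M|=t[0]["region"]
    for th in np.arange(1.5,2.3,.1):
        q,i=fit([(p,M)],lidparts(th)[:1]+[CASE[1]],[*Q,0]); print(n,round(th,2),q.round(4),round(i,3))
cv2.imwrite("pics/t3.png",cam("top")["color"])
E
```

```text
time_s: 8.2
eef_pos: [0.5285, 0.2963, 0.0784]
tcp_rot: [-1.554, -1.198, -1.388]
force: [5.3, -10.2, -6.3]
opening: 0.288
scene 1.5 [0.5516 0.1897 1.7609 0.    ] 0.886
scene 1.6 [0.553  0.1872 1.7813 0.    ] 0.917
scene 1.7 [0.5524 0.1863 1.7687 0.    ] 0.943
scene 1.8 [0.5509 0.1842 1.7617 0.    ] 0.963
scene 1.9 [0.5509 0.1831 1.7618 0.    ] 0.972
scene 2.0 [0.5508 0.1821 1.7627 0.    ] 0.971
scene 2.1 [0.5501 0.1817 1.7604 0.    ] 0.969
scene 2.2 [0.5501 0.1819 1.7653 0.    ] 0.969
top 1.5 [0.5432 0.2141 1.7229 0.    ] 0.721
top 1.6 [0.5438 0.2057 1.7314 0.    ] 0.773
top 1.7 [0.5464 0.1995 1.7502 0.    ] 0.822
top 1.8 [0.5477 0.1924 1.7566 0.    ] 0.867
top 1.9 [0.549  0.1851 1.7595 0.    ] 0.908
top 2.0 [0.5515 0.1794 1.7652 0.    ] 0.942
top 2.1 [0.5531 0.1757 1.7686 0.    ] 0.95
top 2.2 [0.5533 0.1726 1.7627 0.    ] 0.93
```

View pics/t3.png

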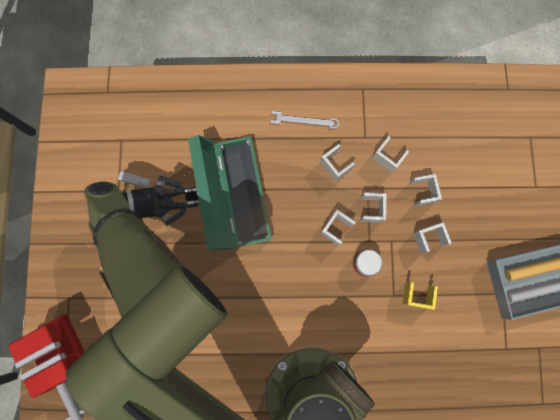

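The top view shows the lid folded back, its free edge at column 200, and the tool position puts it at about 1.92–1.95 rad. All six channels are undisturbed. I'll release, back out and go to a hover over the channels.

```bash
python3 -m handwheel '0 0 0 0 0 0 0;0 0 0 0 0 0 0;0 0 0 0 0 0 0;-0.4 1.8 0.7 0 0 0 0;-0.7 3.6 1.4 0 0 0 0;-1.1 5.5 2.1 0 0 0 0;-1.5 7.3 2.9 0 0 0 0;-1.5 7.3 5 0 0 0 0;-1.5 7.3 9 0 0 0 0;-1.5 7.3 12 0 0 0 0'
python3 -m handwheel '0 0 4 0.12 0.02 0 0;0 0 8 0.24 0.05 0 0;0 -1 12 0.36 0.07 0 0;0 -3 12 0.48 0.1 0 0;0 -6 12 0.6 0.12 0 0;0 -10 12 0.72 0.14 0 0;0 -14 12 0.84 0.17 0 0;0 -18 12 0.96 0.19 0 0;0 -22 12 1.08 0.21 0 0;0 -25 12 1.18 0.23 0 0'
python3 - <<'E'
from h import *
print(readout.sense()["joint_pos"].round(2))
# hover pose over c5's + leg
q=[.4985,-.2002,np.radians(87.2)]
c,s=np.cos(q[2]),np.sin(q[2]); L=np.array([q[0]+.022*c-.032*s,q[1]+.022*s+.032*c,.2])
go(L,ori(q[2]+np.pi/2),"c5")
E
```

```text
time_s: 9.38
eef_pos: [0.5131, 0.3699, 0.2008]
tcp_rot: [-1.552, -1.198, -1.389]
force: [-0.0, 1.3, 0.6]
opening: 1.0
time_s: 10.22
eef_pos: [0.5126, 0.1177, 0.3227]
tcp_rot: [-1.557, 0.01, -1.383]
force: [1.3, 1.0, -0.2]
opening: 0.999
[ 0.15  0.18  1.45  0.01  1.49 -0.04]
c5 shift cm [ -4.5  -29.43 -12.27] rv [-0.011  0.013 -0.237]
```

```bash
cat > pick.py <<'E'
from h import *
import sys
# args: x y yawdeg(or n) leg(+1/-1) [next:x y yaw leg -> hover move]
def grasp(q,leg):
    c,s=np.cos(q[2]),np.sin(q[2]); return np.array([q[0]+.022*c-leg*.032*s,q[1]+.022*s+leg*.032*c,.03]),ori(q[2]+np.pi/2)
def hover(q,leg,z=.21):
    P,R=grasp(q,leg); return P,R
if __name__=="__main__":
    x,y=map(float,sys.argv[1:3]); yaw=None if sys.argv[3]=="n" else np.radians(float(sys.argv[3])); leg=int(sys.argv[4])
    V=[];c0=np.array([x,y])
    if yaw is not None: c0=c0+.018*np.array([np.cos(yaw),np.sin(yaw)])
    for n in("wrist","top","scene"):
        p=cam(n); best=None
        for t in models.trace(p,"channel1"):
            ys,xs=np.nonzero(t["region"]); 
            if len(xs)<80: continue
            cc=onz(p,[[xs.mean(),ys.mean()]],.035)[0][:2]; d=np.linalg.norm(cc-c0)
            if best is None or d<best[0]: best=(d,t["region"],t["confidence"])
        if best and best[0]<.045:
            V.append((p,best[1],n)); print(n,"d",round(best[0],3),"n",best[1].sum(),round(best[2],2))
    for v in V:
        q,i=fitch([v[:2]],c0 if yaw is None else (x,y),yaw); print(v[2],q[:2].round(4),round(np.degrees(q[2])%360,1),round(i,3))
    q,i=fitch([v[:2] for v in V],c0 if yaw is None else (x,y),yaw,True); print("all",q.round(4),round(np.degrees(q[2])%360,1),round(i,3))
    q,i=fit([v[:2] for v in V if v[2]=="wrist"] or [v[:2] for v in V],CH,[*q[:3],0]); print("use",q[:2].round(4),round(np.degrees(q[2])%360,1),round(i,3))
    P,R=grasp(q,leg); go(P,R,"GRASP")
E
python3 -m handwheel '-4 -17 0 0 0 -0.1 0;-4 -17 0 0 0 -0.1 0;-4 -17 0 0 0 -0.1 0;-4 -17 0 0 0 -0.1 0;-4.5 -33 -9 0 0 -0.23 0.4;-4.5 -33 -9 0 0 -0.23 0.4;-4.5 -33 -9 0 0 -0.23 0.4;-4.5 -33 -9 0 0 -0.23 0.4;-4.5 -33 -9 0 0 -0.23 0.4;-4.5 -33 -9 0 0 -0.23 0.4'
python3 pick.py .4985 -.2002 87.2 1
python3 - <<'E'
from h import *
p=cam("wrist"); im=p["color"].copy(); cv2.imwrite("pics/w5.png",im)
for t in models.trace(p,"channel1"):
    ys,xs=np.nonzero(t["region"]); print(onz(p,[[xs.mean(),ys.mean()]],.035)[0].round(3),len(xs),round(t["confidence"],2))
E
```

```text
time_s: 11.05
eef_pos: [0.4664, -0.2153, 0.2303]
tcp_rot: [-1.56, 0.011, -1.616]
force: [0.6, 0.9, 0.3]
opening: 0.601
wrist d 0.008 n 2070 0.77
top d 0.003 n 468 0.84
scene d 0.001 n 670 0.78
wrist [ 0.4979 -0.2021] 86.4 0.89
top [ 0.4976 -0.1999] 84.6 0.845
scene [ 0.4977 -0.2015] 86.5 0.946
all [ 4.9790e-01 -2.0190e-01  1.5017e+00 -5.0000e-04] 86.0 0.879
use [ 0.4979 -0.202 ] 86.3 0.89
GRASP shift cm [ -0.07   3.34 -20.37] rv [-0.009  0.016 -0.024]
[ 0.506 -0.185  0.035] 2156 0.94
[ 0.253 -0.292  0.035] 4165 0.83
[ 0.631 -0.076  0.035] 4686 0.81
[ 0.426 -0.34   0.035] 2536 0.8
[ 0.645 -0.221  0.035] 3185 0.7
[ 0.547 -0.323  0.035] 1132 0.58
[ 0.445 -0.064  0.035] 3381 0.55
```

View pics/w5.png

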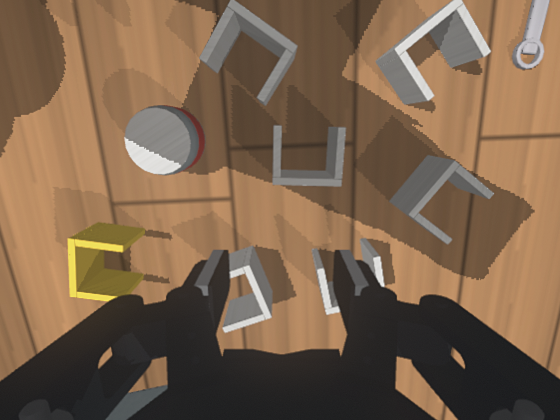

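The wrist view shows c5 at (310,155) with its mouth pointing up in the picture. All three cameras agree on it to 2 mm and on its height to under 1 mm. Grasping its left leg now.

```bash
python3 -m handwheel '0 3.3 -6 0 0 -0.02 0.5;0 3.3 -10 0 0 -0.02 0.5;0 3.3 -13 0 0.01 -0.02 0.5;0 3.3 -16 0 0.01 -0.02 0.5;0 3.3 -18.5 0 0.01 -0.02 0.5;0 3.3 -20 0 0.01 -0.02 0.5;0 3.3 -20 0 0.01 -0.02 0.5;0 3.3 -20 0 0.01 -0.02 0.5;0 3.3 -20 0 0.01 -0.02 1;0 3.3 -20 0 0.01 -0.02 1' 80;  python3 -m handwheel '0 0 0 0 0 0 1;0 0 0 0 0 0 1;0 0 0 0 0 0 1;0 0 0 0 0 0 1;0 0 0 0 0 0 1;0 0 0 0 0 0 1;0 0 3 0 0 0 1;0 0 6 0 0 0 1;0 0 10 0 0 0 1;0 0 10 0 0 0 1'
cat > place.py <<'E'
from h import *
import sys
# slot k; prints moves from the present pose (channel held by near leg, tool TCP at leg centre, channel x=22mm)
k=int(sys.argv[1]); gap=float(sys.argv[2]) if len(sys.argv)>2 else 1.5
web=-36.5 if k%2==0 else 36.5; sg=1 if k%2==0 else -1
yc=-142+36+36*k+gap; x=web+sg*22; y=yc+32
R=ori(Q[2]+np.pi/2)
go(cw(x,y,150),R,"above"); go(cw(x,y,34),R,"down")
print(readout.sense()["force"].round(1))
E
python3 place.py 0 3; python3 - <<'E'
from h import *
cv2.imwrite("pics/w6.png",cam("wrist")["color"])
E
```

```text
time_s: 12.28
eef_pos: [0.4688, -0.1788, 0.035]
tcp_rot: [-1.563, 0.008, -1.631]
force: [0.3, -0.4, -0.3]
opening: 0.228
time_s: 13.12
eef_pos: [0.4712, -0.1799, 0.1418]
tcp_rot: [-1.554, 0.004, -1.631]
force: [0.6, -0.2, -0.5]
opening: 0.074
above shift cm [15.21 36.36  0.82] rv [-0.005  0.016  0.258]
down shift cm [ 15.21  36.36 -10.78] rv [-0.005  0.016  0.258]
[ 0.6 -0.2 -0.5]
```

View pics/w6.png

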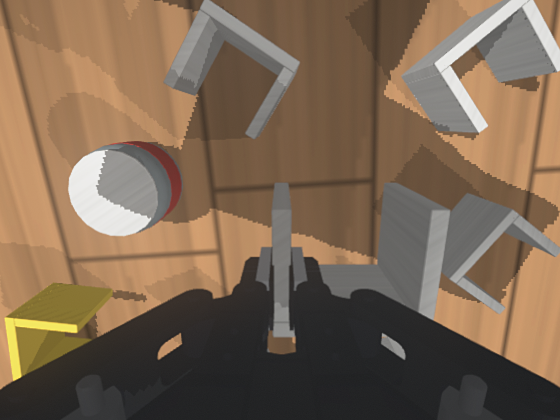

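c5 is held, its leg between the pads at (282,200). Carrying it over slot 0.

```bash
python3 -m handwheel '2 4 1 0 0 0.03 1;4 8 1 0 0.01 0.06 1;6 12 1 0 0.01 0.09 1;8 17 1 0 0.01 0.12 1;10 22 1 0 0.01 0.15 1;12 27 1 0 0.01 0.18 1;13 31 1 0 0.01 0.21 1;14.5 34.5 1 0 0.02 0.24 1;15.2 36.3 1 0 0.02 0.26 1;15.2 36.3 1 0 0.02 0.26 1'
python3 - <<'E'
from h import *
print(readout.sense()["eef_pos"])
for i in range(3): p=cam("wrist"); print(readout.sense()["eef_pos"],readout.sense()["time_s"])
cv2.imwrite("pics/w7.png",p["color"])
E
python3 place.py 0 3
```

```text
time_s: 14.0
eef_pos: [0.6221, 0.1877, 0.1464]
tcp_rot: [-1.579, 0.007, -1.368]
force: [-1.3, 0.3, -3.0]
opening: 0.075
[0.62212387 0.18766963 0.14639474]
[0.62242279 0.1893707  0.14619719] 14.05
[0.62186439 0.18682869 0.14604307] 14.1
[0.62155206 0.1848724  0.14612593] 14.15
above shift cm [ 0.17 -0.12  0.39] rv [-0.005 -0.01  -0.004]
down shift cm [  0.17  -0.12 -11.21] rv [-0.005 -0.01  -0.004]
[-0.1  0.3 -2.7]
```

View pics/w7.png

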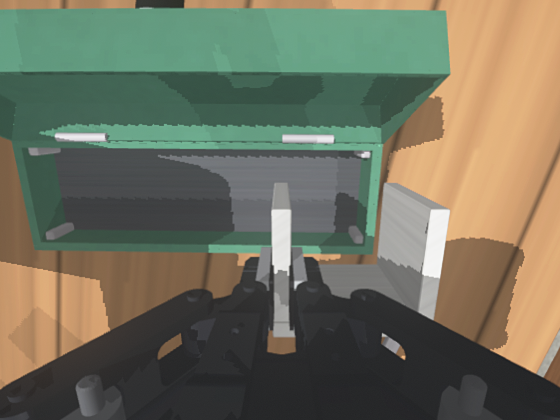

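The wrist view shows the open case from (20,140) to (380,250), with the held channel still high above its far end at (282–450, 180–330). I'll overlay the rim predicted from my case pose to check it.

```bash
python3 - <<'E'
from h import *
p=cam("wrist"); im=cv2.resize(p["color"],(1120,840),interpolation=cv2.INTER_CUBIC)
for (a,b,z,col) in((41,142,38,(0,0,255)),(45,146,38,(255,255,0)),(41,142,3,(0,255,255))):
    pts=[cw(*u,z) for u in((-a,-b),(a,-b),(a,b),(-a,b))]
    uv=proj(p,pts); print(z,uv.round(0).tolist())
    cv2.polylines(im,[np.round(uv*2+.5).astype(int)],True,col,1)
cv2.imwrite("pics/w8.png",im[230:530,0:800])
E
```

```text
38 [[366.0, 240.0], [374.0, 143.0], [20.0, 141.0], [40.0, 237.0]]
38 [[370.0, 244.0], [380.0, 138.0], [14.0, 136.0], [37.0, 241.0]]
3 [[357.0, 227.0], [363.0, 140.0], [51.0, 139.0], [67.0, 224.0]]
```

View pics/w8.png

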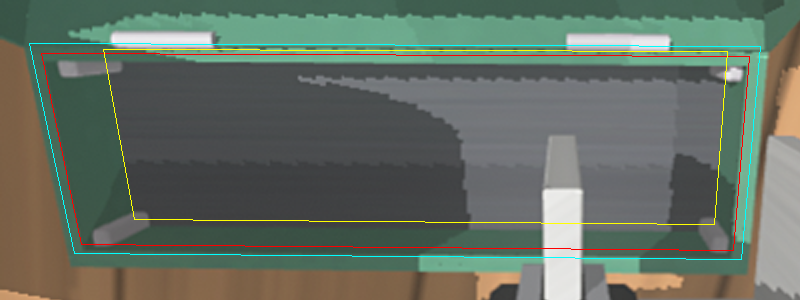

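```bash
sed -i 's/^Q=.*/Q=np.array([.5518,.1803,1.766])/' h.py; sed -i 's/36\.5/33.5/g' place.py; python3 place.py 0 3
```

```text
above shift cm [ 0.21 -0.08  0.34] rv [-0.005 -0.01  -0.005]
down shift cm [  0.21  -0.08 -11.26] rv [-0.005 -0.01  -0.005]
[ 0.  -0.6 -3.8]
```

```bash
python3 -m handwheel '0.2 -0.1 -1 0 -0.01 0 1;0.2 -0.1 -3 0 -0.01 0 1;0.2 -0.1 -5 0 -0.01 0 1;0.2 -0.1 -6.5 0 -0.01 0 1;0.2 -0.1 -8 0 -0.01 0 1;0.2 -0.1 -9 0 -0.01 0 1;0.2 -0.1 -9.8 0 -0.01 0 1;0.2 -0.1 -10.4 0 -0.01 0 1;0.2 -0.1 -10.6 0 -0.01 0 1;0.2 -0.1 -10.6 0 -0.01 0 1'; python3 place.py 0 0; python3 -m handwheel '0 0 0 0 0 0 1;0 0 0 0 0 0 1;0 0 -0.2 0 0 0 1;0 0 -0.2 0 0 0 1;0 0 -0.4 0 0 0 1;0 0 -0.4 0 0 0 1;0 0 -0.4 0 0 0 1;0 0 -0.4 0 0 0 1;0 0 -0.4 0 0 0 1;0 0 -0.4 0 0 0 1'; python3 place.py 0 0
```

```text
time_s: 15.03
eef_pos: [0.6235, 0.1824, 0.0405]
tcp_rot: [-1.57, 0.005, -1.371]
force: [0.8, -0.8, -3.1]
opening: 0.076
above shift cm [ 0.31  0.1  10.95] rv [-0.005 -0.    -0.005]
down shift cm [ 0.31  0.1  -0.65] rv [-0.005 -0.    -0.005]
[ 0.8 -0.8 -3.1]
time_s: 15.87
eef_pos: [0.624, 0.1825, 0.039]
tcp_rot: [-1.568, 0.005, -1.371]
force: [-10.2, -3.7, 20.5]
opening: 0.068
above shift cm [ 0.26  0.09 11.1 ] rv [-0.005  0.002 -0.005]
down shift cm [ 0.26  0.09 -0.5 ] rv [-0.005  0.002 -0.005]
[-10.2  -3.7  20.5]
```

Contact came at TCP z 0.039, so the channel is on the floor and not on the rim. Now pushing it gently toward the far end until it touches.

```bash
python3 -m handwheel '0 0 0.2 0 0 0 1;0.1 0 0.2 0 0 0 1;0.2 0 0.2 0 0 0 1;0.2 0 0.2 0 0 0 1;0.3 0.1 0.2 0 0 0 1;0.3 0.1 0.2 0 0 0 1;0.4 0.1 0.2 0 0 0 1;0.4 0.1 0.2 0 0 0 1;0.4 0.1 0.2 0 0 0 1;0.4 0.1 0.2 0 0 0 1'; python3 place.py 0 0
```

```text
time_s: 16.7
eef_pos: [0.6262, 0.1831, 0.0404]
tcp_rot: [-1.574, 0.004, -1.371]
force: [-16.3, -3.7, 6.9]
opening: 0.074
above shift cm [ 0.04  0.03 10.96] rv [-0.004 -0.004 -0.005]
down shift cm [ 0.04  0.03 -0.64] rv [-0.004 -0.004 -0.005]
[-16.3  -3.7   6.9]
```

```bash
python3 -m handwheel '0 0 0 0 0 0 0.75;0 0 0 0 0 0 0.75;0 0 0 0 0 0 0.75;0 0 2 0 0 0 0.75;0 0 5 0 0 0 0.75;0 0 9 0 0 0 0.75;0 0 13 0 0 0 0.6;-2 -2 17 0 0 -0.1 0.5;-5 -5 19 0 0 -0.2 0.5;-8 -9 19 0 0 -0.3 0.5'
python3 -m handwheel '-3 -3 0 0 0 -0.08 0.5;-6 -7 0 0 0 -0.16 0.5;-9 -10.5 0 0 0 -0.25 0.5;-12 -14 0 0 0 -0.35 0.5;-14 -16.5 0 0 0 -0.45 0.5;-14.6 -17.4 0 0 0 -0.52 0.5;-14.6 -17.4 0 0 0 -0.52 0.5;-14.6 -17.4 0 0 0 -0.52 0.5;-14.6 -17.4 0 0 0 -0.52 0.5;-14.6 -17.4 0 0 0 -0.52 0.5'
python3 pick.py .4605 -.0546 234.4 -1
```

```text
time_s: 17.53
eef_pos: [0.5582, 0.1082, 0.2327]
tcp_rot: [-1.567, 0.006, -1.674]
force: [0.8, -1.4, 1.2]
opening: 0.498
time_s: 18.37
eef_pos: [0.4127, -0.0652, 0.2327]
tcp_rot: [-1.567, 0.006, -2.192]
force: [0.8, -0.0, 0.5]
opening: 0.502
wrist d 0.007 n 1918 0.93
scene d 0.005 n 617 0.8
wrist [ 0.4604 -0.0558] 234.6 0.908
scene [ 0.4597 -0.0534] 234.7 0.92
all [ 4.6060e-01 -5.5300e-02  4.0942e+00  2.3000e-03] 234.6 0.897
use [ 0.4604 -0.0558] 234.6 0.907
GRASP shift cm [  0.92   1.03 -20.26] rv [-0.003  0.006  0.005]
```

```bash
python3 -m handwheel '0.9 1 -4 0 0 0 0.5;0.9 1 -8 0 0 0 0.5;0.9 1 -12 0 0 0 0.5;0.9 1 -15 0 0 0 0.5;0.9 1 -17.5 0 0 0 0.5;0.9 1 -19.3 0 0 0 0.5;0.9 1 -20.2 0 0 0 0.5;0.9 1 -20.2 0 0 0 0.5;0.9 1 -20.2 0 0 0 0.5;0.9 1 -20.2 0 0 0 1' 80;  python3 -m handwheel '0 0 0 0 0 0 1;0 0 0 0 0 0 1;0 0 0 0 0 0 1;0 0 0 0 0 0 1;0 0 0 0 0 0 1;0 0 0 0 0 0 1;0 0 3 0 0 0 1;0 0 6 0 0 0 1;0 0 10 0 0 0 1;0 0 13 0 0 0 1'; python3 place.py 1 2
```

```text
time_s: 19.5
eef_pos: [0.4221, -0.0557, 0.0318]
tcp_rot: [-1.566, 0.007, -2.193]
force: [0.1, 0.3, 0.1]
opening: 0.374
time_s: 20.33
eef_pos: [0.422, -0.0556, 0.1647]
tcp_rot: [-1.564, 0.007, -2.193]
force: [1.1, -0.1, -1.8]
opening: 0.077
above shift cm [16.29 25.42 -1.47] rv [-0.006  0.008  0.817]
down shift cm [ 16.29  25.42 -13.07] rv [-0.006  0.008  0.817]
[ 1.1 -0.1 -1.8]
```

```bash
python3 -m handwheel '2 3 0 0 0 0.09 1;4 6 0 0 0 0.18 1;6 9.5 0 0 0 0.28 1;8.5 13 0 0 0 0.38 1;11 17 0 0 0 0.48 1;13 20.5 0 0 0 0.59 1;15 23.5 0 0 0 0.7 1;16 25 0 0 0 0.79 1;16.3 25.4 0 0 0.01 0.82 1;16.3 25.4 0 0 0.01 0.82 1'
python3 -m handwheel '0 0 0 0 0 0 1;0 0 0 0 0 0 1;0 0 0 0 0 0 1;0 0 0 0 0 0 1;0 0 0 0 0 0 1;0 0 0 0 0 0 1;0 0 0 0 0 0 1;0 0 0 0 0 0 1;0 0 0 0 0 0 1;0 0 0 0 0 0 1'; python3 place.py 1 2
python3 - <<'E'
from h import *
p=cam("wrist"); im=p["color"].copy()
uv=proj(p,[cw(*u,38) for u in((-41,-142),(41,-142),(41,142),(-41,142))]); cv2.polylines(im,[np.round(uv).astype(int)],True,(0,0,255),1)
cv2.imwrite("pics/w9.png",im)
E
```

```text
time_s: 21.17
eef_pos: [0.585, 0.1992, 0.1644]
tcp_rot: [-1.575, 0.005, -1.371]
force: [-0.6, -0.6, -2.3]
opening: 0.081
time_s: 22.0
eef_pos: [0.585, 0.1992, 0.1644]
tcp_rot: [-1.575, 0.005, -1.371]
force: [0.5, 0.1, -2.9]
opening: 0.08
above shift cm [-0.01 -0.07 -1.44] rv [-0.004 -0.005 -0.005]
down shift cm [-1.000e-02 -7.000e-02 -1.304e+01] rv [-0.004 -0.005 -0.005]
[ 0.5  0.1 -2.9]
```

View pics/w9.png

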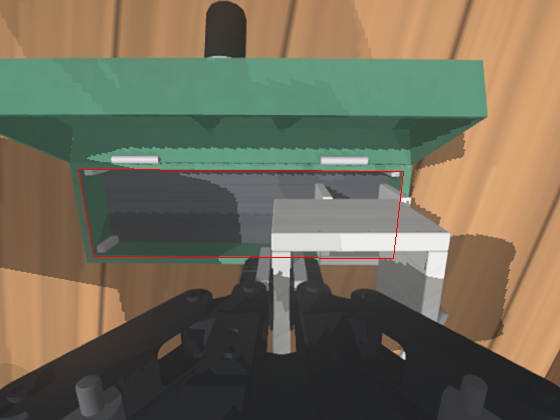

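The rim overlay matches the real rim to about 2 px, and slot 0 stands at the far end with its legs at (323,190) and (395,190). Slot 1 has no neighbour in its own row to touch, so I'll place it by position.

```bash
python3 -m handwheel '0.1 0 -2 0 0 0 1;0.1 0 -4 0 0 0 1;0.1 0 -6 0 0 0 1;0.1 0 -8 0 0 0 1;0.1 0 -9.5 0 0 0 1;0.1 0 -11 0 0 0 1;0.1 0 -12 0 0 0 1;0.1 0 -12.5 0 0 0 1;0.1 0 -12.8 0 0 0 1;0.1 0 -12.8 0 0 0 1'
python3 -m handwheel '0 0 0 0 0 0 1;0 0 -0.1 0 0 0 1;0 0 -0.2 0 0 0 1;0 0 -0.2 0 0 0 1;0 0 -0.3 0 0 0 1;0 0 -0.3 0 0 0 1;0 0 -0.3 0 0 0 1;0 0 -0.2 0 0 0 1;0 0 -0.2 0 0 0 1;0 0 -0.2 0 0 0 1'; python3 place.py 1 0.5
```

```text
time_s: 22.88
eef_pos: [0.5863, 0.1993, 0.0368]
tcp_rot: [-1.574, 0.005, -1.371]
force: [-0.6, 0.0, -2.2]
opening: 0.076
time_s: 23.72
eef_pos: [0.5867, 0.1994, 0.0361]
tcp_rot: [-1.573, 0.005, -1.371]
force: [-5.8, -1.7, 9.5]
opening: 0.074
above shift cm [-0.03 -0.05 11.39] rv [-0.005 -0.003 -0.005]
down shift cm [-0.03 -0.05 -0.21] rv [-0.005 -0.003 -0.005]
[-5.8 -1.7  9.5]
```

```bash
python3 -m handwheel '0 0 0 0 0 0 0.75;0 0 0 0 0 0 0.75;0 0 0 0 0 0 0.75;0 0 2 0 0 0 0.75;0 0 5 0 0 0 0.75;0 0 9 0 0 0 0.75;0 0 13 0 0 0 0.6;0 -3 16 0 0 0 0.5;-1 -7 19 0 0 0 0.5;-2 -11 19 0 0 0 0.5'
python3 -m handwheel '-0.4 -4 0 0 0 0 0.5;-1 -8 0 0 0 0 0.5;-1.4 -12 0 0 0 0 0.5;-2 -16 0 0 0 0 0.5;-2.5 -20 0 0 0 0 0.5;-3 -24 0 0 0 0 0.5;-3.5 -28 0 0 0 0 0.5;-4 -32 0 0 0 0 0.5;-4.5 -36 0 0 0 0 0.5;-4.7 -39 0 0 0 0 0.5'
python3 -m handwheel '0 -6 0 0 0 0 0.5;0 -6 0 0 0 0 0.5;0 -6 0 0 0 0 0.5;0 -6 0 0 0 0 0.5;0 -6 0 0 0 0 0.5;0 -6 0 0 0 0 0.5;0 -6 0 0 0 0 0.5;0 -6 0 0 0 0 0.5;0 -6 0 0 0 0 0.5;0 -6 0 0 0 0 0.5'
python3 pick.py .551 -.337 n 1
```

```text
time_s: 24.55
eef_pos: [0.5696, 0.0972, 0.2296]
tcp_rot: [-1.566, 0.005, -1.369]
force: [1.0, -1.0, 0.3]
opening: 0.499
time_s: 25.38
eef_pos: [0.5216, -0.2958, 0.2295]
tcp_rot: [-1.566, 0.004, -1.37]
force: [0.3, 0.4, -0.2]
opening: 0.502
time_s: 26.22
eef_pos: [0.5217, -0.3555, 0.2296]
tcp_rot: [-1.566, 0.004, -1.37]
force: [0.4, 0.2, -0.3]
opening: 0.495
wrist d 0.006 n 2374 0.58
top d 0.003 n 383 0.74
scene d 0.007 n 637 0.56
wrist [ 0.5526 -0.3506] 100.2 0.926
top [ 0.5548 -0.3482] 103.4 0.796
scene [ 0.5524 -0.35  ] 100.5 0.914
all [ 5.5270e-01 -3.5050e-01  1.7577e+00 -1.0000e-03] 100.7 0.869
use [ 0.5526 -0.3506] 100.2 0.926
GRASP shift cm [ -0.43   2.12 -19.95] rv [-0.005  0.004 -0.022]
```

Both cameras agree on c6. Grasping it.

```bash
python3 -m handwheel '-0.4 2.1 -4 0 0 -0.02 0.5;-0.4 2.1 -8 0 0 -0.02 0.5;-0.4 2.1 -12 0 0 -0.02 0.5;-0.4 2.1 -15 0 0 -0.02 0.5;-0.4 2.1 -17.5 0 0 -0.02 0.5;-0.4 2.1 -19.1 0 0 -0.02 0.5;-0.4 2.1 -19.9 0 0 -0.02 0.5;-0.4 2.1 -19.9 0 0 -0.02 0.5;-0.4 2.1 -19.9 0 0 -0.02 0.5;-0.4 2.1 -19.9 0 0 -0.02 1' 80;  python3 -m handwheel '0 0 0 0 0 0 1;0 0 0 0 0 0 1;0 0 0 0 0 0 1;0 0 0 0 0 0 1;0 0 0 0 0 0 1;0 0 0 0 0 0 1;0 0 3 0 0 0 1;0 0 6 0 0 0 1;0 0 10 0 0 0 1;0 0 13 0 0 0 1'; python3 place.py 2 2
```

```text
time_s: 27.35
eef_pos: [0.5182, -0.3353, 0.032]
tcp_rot: [-1.565, 0.003, -1.39]
force: [0.5, 0.2, -0.3]
opening: 0.377
time_s: 28.18
eef_pos: [0.5183, -0.3354, 0.1652]
tcp_rot: [-1.564, 0.001, -1.39]
force: [0.2, -0.4, -1.8]
opening: 0.082
above shift cm [ 3.57 50.44 -1.52] rv [-0.003  0.007  0.015]
down shift cm [  3.57  50.44 -13.12] rv [-0.003  0.007  0.015]
[ 0.2 -0.4 -1.8]
```

```bash
python3 -m handwheel '0.3 3 0 0 0 0 1;0.6 7 0 0 0 0 1;0.9 11 0 0 0 0 1;1.2 15 0 0 0 0 1;1.5 19 0 0 0 0 1;1.8 23 0 0 0 0 1;2.1 27 0 0 0 0 1;2.4 31 0 0 0 0 1;2.7 35 0 0 0 0 1;3 38 0 0 0 0 1'
python3 -m handwheel '0.2 3.5 0 0 0 0.01 1;0.4 7 0 0 0 0.01 1;0.5 10 0 0 0 0.01 1;0.6 12 0 0 0 0.01 1;0.6 12.4 0 0 0 0.01 1;0.6 12.4 0 0 0 0.01 1;0.6 12.4 0 0 0 0.01 1;0.6 12.4 0 0 0 0.01 1;0.6 12.4 0 0 0 0.01 1;0.6 12.4 0 0 0 0.01 1'; python3 place.py 2 2
```

```text
time_s: 29.02
eef_pos: [0.548, 0.0475, 0.1658]
tcp_rot: [-1.563, 0.002, -1.389]
force: [1.0, -0.3, -1.9]
opening: 0.078
time_s: 29.85
eef_pos: [0.5541, 0.1707, 0.1659]
tcp_rot: [-1.563, 0.002, -1.38]
force: [-0.2, -0.3, -2.8]
opening: 0.073
above shift cm [-0.01 -0.17 -1.59] rv [-0.003  0.008  0.005]
down shift cm [-1.000e-02 -1.700e-01 -1.319e+01] rv [-0.003  0.008  0.005]
[-0.2 -0.3 -2.8]
```

```bash
python3 -m handwheel '0 -0.2 -2 0 0 0 1;0 -0.2 -4 0 0 0 1;0 -0.2 -6 0 0.01 0 1;0 -0.2 -8 0 0.01 0 1;0 -0.2 -9.5 0 0.01 0 1;0 -0.2 -11 0 0.01 0 1;0 -0.2 -12 0 0.01 0 1;0 -0.2 -12.6 0 0.01 0 1;0 -0.2 -13 0 0.01 0 1;0 -0.2 -13 0 0.01 0 1'; python3 place.py 2 0
python3 -m handwheel '0 0 0 0 0 0 1;0.1 0 0 0 0 0 1;0.1 0 0 0 0 0 1;0.2 0 0 0 0 0 1;0.2 0 0 0 0 0 1;0.3 0 0 0 0 0 1;0.3 0 0 0 0 0 1;0.3 0 0 0 0 0 1;0.3 0 0 0 0 0 1;0.3 0 0 0 0 0 1'; python3 place.py 2 0
```

```text
time_s: 30.68
eef_pos: [0.5544, 0.1685, 0.0369]
tcp_rot: [-1.572, 0.003, -1.381]
force: [-0.2, -0.9, -2.1]
opening: 0.078
above shift cm [ 0.16  0.09 11.31] rv [-0.003 -0.002  0.005]
down shift cm [ 0.16  0.09 -0.29] rv [-0.003 -0.002  0.005]
[-0.2 -0.9 -2.1]
time_s: 31.52
eef_pos: [0.5556, 0.1684, 0.037]
tcp_rot: [-1.577, 0.003, -1.38]
force: [-20.8, -3.3, 11.8]
opening: 0.081
above shift cm [ 0.04  0.1  11.3 ] rv [-0.002 -0.006  0.005]
down shift cm [ 0.04  0.1  -0.3 ] rv [-0.002 -0.006  0.005]
[-20.8  -3.3  11.8]
```

```bash
python3 -m handwheel '0 0 0 0 0 0 0.75;0 0 0 0 0 0 0.75;0 0 0 0 0 0 0.75;0 0 2 0 0 0 0.75;0 0 5 0 0 0 0.75;0 0 9 0 0 0 0.75;0 0 13 0 0 0 0.6;1 -3 16 0 0 0.05 0.5;2 -7 19 0 0 0.1 0.5;3 -11 19 0 0 0.2 0.5'
python3 -m handwheel '1 -4 0 0 0 0.1 0.5;2 -8 0 0 0 0.16 0.5;2.5 -12 0 0 0 0.22 0.5;3 -16 0 0 0 0.27 0.5;3 -17 0 0 0 0.27 0.5;3 -17 0 0 0 0.27 0.5;3 -17 0 0 0 0.27 0.5;3 -17 0 0 0 0.27 0.5;3 -17 0 0 0 0.27 0.5;3 -17 0 0 0 0.27 0.5'
python3 pick.py .614 -.0605 307.6 -1
```

```text
time_s: 32.35
eef_pos: [0.5849, 0.0671, 0.2311]
tcp_rot: [-1.569, 0.001, -1.176]
force: [0.8, 0.3, 0.4]
opening: 0.502
time_s: 33.18
eef_pos: [0.615, -0.1017, 0.2313]
tcp_rot: [-1.569, 0.001, -0.905]
force: [-0.5, -0.2, -0.2]
opening: 0.502
wrist d 0.005 n 1976 0.85
top d 0.022 n 205 0.52
scene d 0.005 n 490 0.93
wrist [ 0.6138 -0.0602] 306.8 0.917
top [ 0.614  -0.0605] 307.7 0.505
scene [ 0.6137 -0.0595] 306.7 0.908
all [ 6.1390e-01 -6.0100e-02  5.3563e+00  6.0000e-04] 306.9 0.773
use [ 0.6139 -0.0602] 306.8 0.917
GRASP shift cm [ -1.34   0.58 -20.12] rv [-0.002  0.001 -0.023]
```

```bash
python3 -m handwheel '-1.3 0.6 -4 0 0 -0.02 0.5;-1.3 0.6 -8 0 0 -0.02 0.5;-1.3 0.6 -12 0 0 -0.02 0.5;-1.3 0.6 -15 0 0 -0.02 0.5;-1.3 0.6 -17.5 0 0 -0.02 0.5;-1.3 0.6 -19.2 0 0 -0.02 0.5;-1.3 0.6 -20.1 0 0 -0.02 0.5;-1.3 0.6 -20.1 0 0 -0.02 0.5;-1.3 0.6 -20.1 0 0 -0.02 0.5;-1.3 0.6 -20.1 0 0 -0.02 1' 80;  python3 -m handwheel '0 0 0 0 0 0 1;0 0 0 0 0 0 1;0 0 0 0 0 0 1;0 0 0 0 0 0 1;0 0 0 0 0 0 1;0 0 0 0 0 0 1;0 0 3 0 0 0 1;0 0 6 0 0 0 1;0 0 10 0 0 0 1;0 0 13 0 0 0 1'; python3 place.py 3 2.5
```

```text
time_s: 34.32
eef_pos: [0.6027, -0.0969, 0.0317]
tcp_rot: [-1.568, -0.001, -0.926]
force: [0.2, -0.2, 0.4]
opening: 0.372
time_s: 35.15
eef_pos: [0.6028, -0.0969, 0.165]
tcp_rot: [-1.567, -0.002, -0.926]
force: [0.8, 0.5, -2.2]
opening: 0.075
above shift cm [-8.91 28.14 -1.5 ] rv [ 0.     0.005 -0.45 ]
down shift cm [ -8.91  28.14 -13.1 ] rv [ 0.     0.005 -0.45 ]
[ 0.8  0.5 -2.2]
```

```bash
python3 -m handwheel '-1 3 0 0 0 -0.05 1;-2 7 0 0 0 -0.1 1;-3.5 11 0 0 0 -0.17 1;-5 15 0 0 0 -0.24 1;-6 19 0 0 0 -0.31 1;-7.3 23 0 0 0 -0.37 1;-8.4 26.5 0 0 0 -0.42 1;-8.9 28.1 0 0 0 -0.45 1;-8.9 28.1 0 0 0 -0.45 1;-8.9 28.1 0 0 0 -0.45 1'
python3 -m handwheel '0 0 0 0 0 0 1;0 0 0 0 0 0 1;0 0 0 0 0 0 1;0 0 0 0 0 0 1;0 0 0 0 0 0 1;0 0 0 0 0 0 1;0 0 0 0 0 0 1;0 0 0 0 0 0 1;0 0 0 0 0 0 1;0 0 0 0 0 0 1'; python3 place.py 3 2.5
python3 - <<'E'
from h import *
cv2.imwrite("pics/w10.png",cam("wrist")["color"])
E
```

```text
time_s: 35.98
eef_pos: [0.5135, 0.1849, 0.1653]
tcp_rot: [-1.566, -0.002, -1.374]
force: [0.2, 0.3, -2.3]
opening: 0.079
time_s: 36.82
eef_pos: [0.5135, 0.1849, 0.1653]
tcp_rot: [-1.566, -0.002, -1.374]
force: [0.6, 0.3, -1.4]
opening: 0.072
above shift cm [ 0.03 -0.04 -1.53] rv [ 0.001  0.005 -0.002]
down shift cm [  0.03  -0.04 -13.13] rv [ 0.001  0.005 -0.002]
[ 0.6  0.3 -1.4]
```

View pics/w10.png

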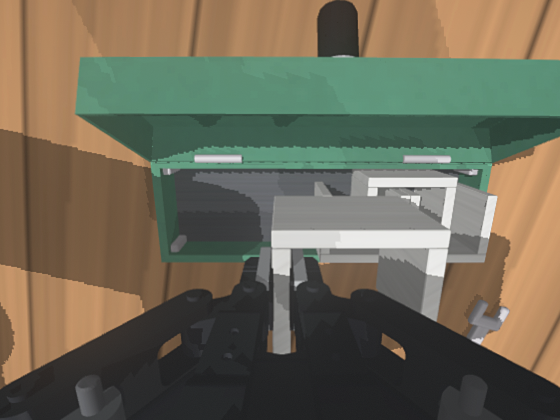

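The row looks right: slot 1's web is at (410,183), with slot 0 to its right and slot 2 partly hidden. Lowering slot 3.

```bash
python3 -m handwheel '0 0 -2 0 0 0 1;0 0 -4 0 0 0 1;0 0 -6 0 0 0 1;0 0 -8 0 0 0 1;0 0 -9.5 0 0 0 1;0 0 -11 0 0 0 1;0 0 -12 0 0 0 1;0 0 -12.6 0 0 0 1;0 0 -12.9 0 0 0 1;0 0 -12.9 0 0 0 1'; python3 place.py 3 0.8
python3 -m handwheel '0 0 0 0 0 0 1;0.1 0 0 0 0 0 1;0.1 0 0 0 0 0 1;0.2 0 0 0 0 0 1;0.2 0 0 0 0 0 1;0.2 0 0 0 0 0 1;0.2 0 -0.1 0 0 0 1;0.2 0 -0.1 0 0 0 1;0.2 0 -0.1 0 0 0 1;0.2 0 -0.1 0 0 0 1'; python3 place.py 3 0.8
```

```text
time_s: 37.7
eef_pos: [0.5137, 0.185, 0.0368]
tcp_rot: [-1.566, -0.002, -1.374]
force: [-0.2, -0.5, -2.0]
opening: 0.081
above shift cm [ 1.800e-01 -1.000e-02  1.132e+01] rv [ 0.001  0.005 -0.002]
down shift cm [ 0.18 -0.01 -0.28] rv [ 0.001  0.005 -0.002]
[-0.2 -0.5 -2. ]
time_s: 38.53
eef_pos: [0.5159, 0.185, 0.0364]
tcp_rot: [-1.565, -0.002, -1.374]
force: [-2.3, -0.9, 6.1]
opening: 0.077
above shift cm [-0.04 -0.02 11.36] rv [ 0.001  0.006 -0.002]
down shift cm [-0.04 -0.02 -0.24] rv [ 0.001  0.006 -0.002]
[-2.3 -0.9  6.1]
```

```bash
python3 -m handwheel '0 0 0 0 0 0 0.75;0 0 0 0 0 0 0.75;0 0 0 0 0 0 0.75;0 0 2 0 0 0 0.75;0 0 5 0 0 0 0.75;0 0 9 0 0 0 0.75;0 0 13 0 0 0 0.6;1 -3 16 0 0 -0.1 0.5;2 -7 19 0 0 -0.2 0.5;3 -11 19 0 0 -0.3 0.5'
python3 -m handwheel '1 -3 0 0 0 -0.12 0.5;2 -6 0 0 0 -0.24 0.5;3 -9 0 0 0 -0.36 0.5;4 -12 0 0 0 -0.48 0.5;5 -14 0 0 0 -0.6 0.5;6 -16 0 0 0 -0.72 0.5;7 -18 0 0 0 -0.84 0.5;8 -20 0 0 0 -0.96 0.5;8 -21 0 0 0 -1.08 0.5;8 -22 0 0 0 -1.2 0.5'
python3 -m handwheel '1 -1 0 0 0 -0.12 0.5;2 -2 0 0 0 -0.24 0.5;2.7 -3 0 0 0 -0.36 0.5;2.7 -4 0 0 0 -0.48 0.5;2.7 -4.7 0 0 0 -0.6 0.5;2.7 -4.7 0 0 0 -0.72 0.5;2.7 -4.7 0 0 0 -0.84 0.5;2.7 -4.7 0 0 0 -0.91 0.5;2.7 -4.7 0 0 0 -0.91 0.5;2.7 -4.7 0 0 0 -0.91 0.5'
python3 pick.py .6322 -.2151 321.8 1; python3 -c "
from h import *;print(readout.sense()['joint_pos'].round(2))"
```

```text
time_s: 39.37
eef_pos: [0.5448, 0.0837, 0.2299]
tcp_rot: [-1.559, -0.001, -1.676]
force: [1.4, 0.2, 0.5]
opening: 0.501
time_s: 40.2
eef_pos: [0.625, -0.1374, 0.2294]
tcp_rot: [-1.559, -0.001, -2.883]
force: [0.4, 0.8, -0.3]
opening: 0.499
time_s: 41.03
eef_pos: [0.652, -0.1844, 0.2292]
tcp_rot: [-1.559, -0.002, 2.493]
force: [-0.7, -0.1, -0.4]
opening: 0.498
wrist d 0.009 n 2292 0.96
scene d 0.006 n 436 0.77
wrist [ 0.6317 -0.2163] 321.0 0.909
scene [ 0.632  -0.2162] 320.7 0.818
all [ 6.3070e-01 -2.1600e-01  5.6063e+00 -3.7000e-03] 321.2 0.87
use [ 0.6317 -0.2162] 321.0 0.908
GRASP shift cm [  1.69  -2.08 -19.94] rv [ 0.008 -0.008 -0.03 ]
[-0.33  0.6   1.1  -0.01  1.45  1.9 ]
```

```bash
python3 -m handwheel '1.7 -2.1 -4 0 0 -0.03 0.5;1.7 -2.1 -8 0 0 -0.03 0.5;1.7 -2.1 -12 0.01 -0.01 -0.03 0.5;1.7 -2.1 -15 0.01 -0.01 -0.03 0.5;1.7 -2.1 -17.5 0.01 -0.01 -0.03 0.5;1.7 -2.1 -19.1 0.01 -0.01 -0.03 0.5;1.7 -2.1 -19.9 0.01 -0.01 -0.03 0.5;1.7 -2.1 -19.9 0.01 -0.01 -0.03 0.5;1.7 -2.1 -19.9 0.01 -0.01 -0.03 0.5;1.7 -2.1 -19.9 0.01 -0.01 -0.03 1' 80;  python3 -m handwheel '0 0 0 0 0 0 1;0 0 0 0 0 0 1;0 0 0 0 0 0 1;0 0 0 0 0 0 1;0 0 0 0 0 0 1;0 0 0 0 0 0 1;0 0 3 0 0 0 1;0 0 6 0 0 0 1;0 0 10 0 0 0 1;0 0 13 0 0 0 1'; 
python3 -m handwheel '-1 2 0 0 0 0.12 1;-2 5 0 0 0 0.24 1;-3 8 0 0 0 0.36 1;-5 11 0 0 0 0.48 1;-6 13 0 0 0 0.6 1;-8 15 0 0 0 0.72 1;-9 17 0 0 0 0.84 1;-10 19 0 0 0 0.96 1;-11 20 0 0 0 1.08 1;-12 21 0 0 0 1.2 1'; python3 place.py 4 2
```

```text
time_s: 42.17
eef_pos: [0.6698, -0.2056, 0.0322]
tcp_rot: [-1.574, 0.003, 2.462]
force: [0.1, -0.3, -0.6]
opening: 0.373
time_s: 43.0
eef_pos: [0.67, -0.2057, 0.1655]
tcp_rot: [-1.575, 0.005, 2.462]
force: [-0.1, -0.0, -2.5]
opening: 0.081
time_s: 43.83
eef_pos: [0.5493, 0.0054, 0.166]
tcp_rot: [-1.574, 0.005, -2.615]
force: [-0.4, 0.4, -2.7]
opening: 0.082
above shift cm [-6.59 14.97 -1.6 ] rv [-7.000e-03 -1.000e-03  1.239e+00]
down shift cm [ -6.59  14.97 -13.2 ] rv [-7.000e-03 -1.000e-03  1.239e+00]
[-0.4  0.4 -2.7]
```

```bash
python3 -m handwheel '0 1 0 0 0 0.12 1;-1 2 0 0 0 0.24 1;-2 4 0 0 0 0.36 1;-3 6 0 0 0 0.48 1;-4 8 0 0 0 0.6 1;-5 10 0 0 0 0.72 1;-6 12 0 0 0 0.84 1;-6.6 14 0 0 0 0.96 1;-6.6 15 0 0 0 1.08 1;-6.6 15 0 0 0 1.2 1'
python3 -m handwheel '0 0 0 0 0 0.04 1;0 0 0 0 0 0.04 1;0 0 0 0 0 0.04 1;0 0 0 0 0 0.04 1;0 0 0 0 0 0.04 1;0 0 0 0 0 0.04 1;0 0 0 0 0 0.04 1;0 0 0 0 0 0.04 1;0 0 0 0 0 0.04 1;0 0 0 0 0 0.04 1'; python3 place.py 4 2
```

```text
time_s: 44.67
eef_pos: [0.4829, 0.1572, 0.1665]
tcp_rot: [-1.574, 0.005, -1.407]
force: [0.5, -0.3, -2.6]
opening: 0.078
time_s: 45.5
eef_pos: [0.4829, 0.1572, 0.1664]
tcp_rot: [-1.574, 0.005, -1.367]
force: [-0.5, -0.2, -2.2]
opening: 0.075
above shift cm [ 0.05 -0.21 -1.64] rv [-0.005 -0.004 -0.009]
down shift cm [  0.05  -0.21 -13.24] rv [-0.005 -0.004 -0.009]
[-0.5 -0.2 -2.2]
```

```bash
python3 -m handwheel '0 -0.2 -2 0 0 -0.01 1;0 -0.2 -4 0 0 -0.01 1;0 -0.2 -6 0 0 -0.01 1;0 -0.2 -8 0 0 -0.01 1;0 -0.2 -9.5 0 0 -0.01 1;0 -0.2 -11 0 0 -0.01 1;0 -0.2 -12 0 0 -0.01 1;0 -0.2 -12.6 0 0 -0.01 1;0 -0.2 -13 0 0 -0.01 1;0 -0.2 -13 0 0 -0.01 1'; python3 place.py 4 0
python3 -m handwheel '0 0 0 0 0 0 1;0.1 0 0 0 0 0 1;0.1 0 0 0 0 0 1;0.2 0 0 0 0 0 1;0.2 0 0 0 0 0 1;0.2 0 0 0 0 0 1;0.3 0 0 0 0 0 1;0.3 0 0 0 0 0 1;0.3 0 0 0 0 0 1;0.3 0 0 0 0 0 1'; python3 place.py 4 0
```

```text
time_s: 46.33
eef_pos: [0.4831, 0.1553, 0.0373]
tcp_rot: [-1.573, 0.005, -1.377]
force: [-0.8, -0.0, -1.9]
opening: 0.075
above shift cm [ 0.22  0.02 11.27] rv [-0.005 -0.003  0.001]
down shift cm [ 0.22  0.02 -0.33] rv [-0.005 -0.003  0.001]
[-0.8 -0.  -1.9]
time_s: 47.17
eef_pos: [0.4848, 0.1552, 0.0371]
tcp_rot: [-1.577, 0.006, -1.377]
force: [-13.0, -0.6, 6.7]
opening: 0.079
above shift cm [ 0.05  0.02 11.29] rv [-0.004 -0.007  0.001]
down shift cm [ 0.05  0.02 -0.31] rv [-0.004 -0.007  0.001]
[-13.   -0.6   6.7]
```

```bash
python3 -m handwheel '0 0 0 0 0 0 0.75;0 0 0 0 0 0 0.75;0 0 0 0 0 0 0.75;0 0 2 0 0 0 0.75;0 0 5 0 0 0 0.75;0 0 9 0 0 0 0.75;0 0 13 0 0 0 0.6;0 -3 16 0 0 -0.1 0.5;-1 -7 19 0 0 -0.2 0.5;-2 -11 19 0 0 -0.3 0.5'
python3 -m handwheel '-1 -4 0 0 0 -0.12 0.5;-2 -8 0 0 0 -0.24 0.5;-2.5 -12 0 0 0 -0.36 0.5;-3 -16 0 0 0 -0.48 0.5;-4 -20 0 0 0 -0.6 0.5;-5 -24 0 0 0 -0.72 0.5;-6 -28 0 0 0 -0.84 0.5;-7 -31 0 0 0 -0.96 0.5;-7.5 -34 0 0 0 -1.08 0.5;-7.5 -35.4 0 0 0 -1.17 0.5'
python3 -m handwheel '0 0 0 0 0 0 0.5;0 0 0 0 0 0 0.5;0 0 0 0 0 0 0.5;0 0 0 0 0 0 0.5;0 0 0 0 0 0 0.5;0 0 0 0 0 0 0.5;0 0 0 0 0 0 0.5;0 0 0 0 0 0 0.5;0 0 0 0 0 0 0.5;0 0 0 0 0 0 0.5'
python3 pick.py .4393 -.3277 197 -1
```

```text
time_s: 48.0
eef_pos: [0.468, 0.0527, 0.2305]
tcp_rot: [-1.569, 0.007, -1.68]
force: [1.4, -1.1, 0.9]
opening: 0.501
time_s: 48.83
eef_pos: [0.3919, -0.3045, 0.2307]
tcp_rot: [-1.568, 0.007, -2.859]
force: [0.9, 0.4, -0.3]
opening: 0.5
time_s: 49.67
eef_pos: [0.3919, -0.3044, 0.2307]
tcp_rot: [-1.568, 0.007, -2.858]
force: [-0.4, -0.5, -0.2]
opening: 0.5Traceback (most recent call last):
  File "pick.py", line 23, in <module>
    q,i=fitch([v[:2] for v in V],c0 if yaw is None else (x,y),yaw,True); print("all",q.round(4),round(np.degrees(q[2])%360,1),round(i,3))
        ~~~~~^^^^^^^^^^^^^^^^^^^^^^^^^^^^^^^^^^^^^^^^^^^^^^^^^^^^^^^^^^
  File "h.py", line 51, in fitch
    c.append(fit(views,CH,[xy[0]+d*np.cos(y),xy[1]+d*np.sin(y),y,0],fz))
             ~~~^^^^^^^^^^^^^^^^^^^^^^^^^^^^^^^^^^^^^^^^^^^^^^^^^^^^^^^
  File "h.py", line 45, in fit
    r=minimize(f,v,method="Nelder-Mead",options=dict(initial_simplex=sx,xatol=.01,fatol=1e-4)); v=r.x
    res = _minimize_neldermead(fun, x0, args, callback, bounds=bounds,
                               **options)
    fsim[k] = func(sim[k])
              ~~~~^^^^^^^^
    fx = function(np.copy(x), *(wrapper_args + args))
  File "h.py", line 41, in f
    return t/len(pre)
           ~^~~~~~~~~
ZeroDivisionError: division by zero
```

The channel wasn't found near its old place, so it may be the one that was knocked. Searching for it.

```bash
python3 - <<'E'
from h import *
for n in("wrist","top","scene"):
    p=cam(n)
    for t in models.trace(p,"channel1"):
        ys,xs=np.nonzero(t["region"]); print(n,onz(p,[[xs.mean(),ys.mean()]],.035)[0].round(3),len(xs),round(t["confidence"],2),p["color"][t["region"]].mean(0).round(0))
    if n=="wrist": a=p["color"]
cv2.imwrite("pics/w11.png",np.hstack([a[:,:400],cv2.resize(cam("scene")["color"],(400,300))[:, :].repeat(1,0) if 0 else np.vstack([cv2.resize(cam("scene")["color"],(400,300)),np.zeros((120,400,3),np.uint8)])]))
E
```

```text
wrist [ 0.42  -0.282  0.035] 1847 0.83 [162. 166. 168.]
wrist [ 0.247 -0.316  0.035] 1516 0.65 [ 59. 135. 154.]
top [0.517 0.16  0.035] 368 0.81 [151. 155. 155.]
top [0.598 0.18  0.035] 358 0.71 [157. 161. 160.]
top [0.549 0.195 0.035] 386 0.7 [152. 155. 155.]
top [0.633 0.213 0.035] 341 0.7 [152. 156. 155.]
top [ 0.419 -0.281  0.035] 437 0.66 [132. 137. 139.]
top [0.673 0.192 0.035] 336 0.65 [158. 162. 161.]
scene [ 0.422 -0.286  0.035] 686 0.93 [140. 145. 151.]
scene [0.538 0.209 0.035] 368 0.84 [158. 161. 161.]
scene [0.575 0.171 0.035] 253 0.76 [160. 163. 164.]
scene [ 0.27  -0.299  0.035] 136 0.65 [ 63. 159. 184.]
scene [0.614 0.225 0.035] 311 0.62 [158. 161. 162.]
scene [0.654 0.187 0.035] 303 0.61 [161. 164. 165.]
scene [0.505 0.16  0.035] 281 0.51 [159. 161. 162.]
```

View pics/w11.png

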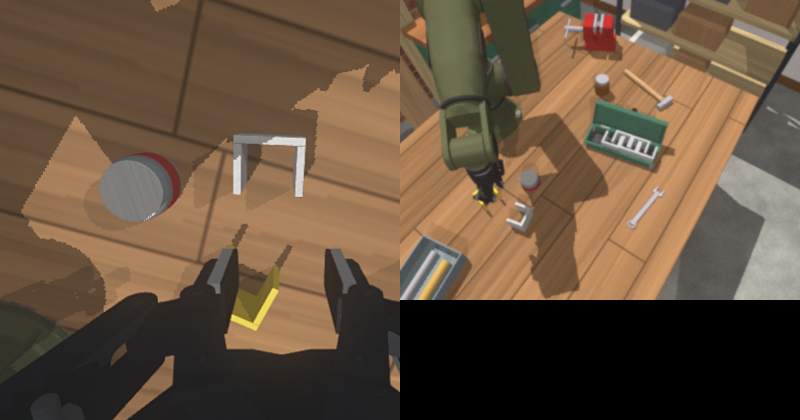

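The channel was knocked about 5 cm and now stands at wrist (270,165), clear of the tin. The scene view also shows the other five interlocked in the case. Measuring it again at the new place.

```bash
python3 pick.py .42 -.282 n -1
```

```text
wrist d 0.0 n 2060 0.58
top d 0.001 n 442 0.77
scene d 0.006 n 642 0.85
wrist [ 0.4392 -0.2797] 194.1 0.925
top [ 0.4401 -0.2777] 193.4 0.875
scene [ 0.4404 -0.2789] 193.2 0.916
all [ 0.4393 -0.2791  3.3798 -0.0034] 193.6 0.885
use [ 0.4392 -0.2799] 193.9 0.924
GRASP shift cm [  1.83   5.05 -20.07] rv [ 0.001  0.007 -0.041]
```

```bash
python3 -m handwheel '1.8 5 -4 0 0 -0.04 0.5;1.8 5 -8 0 0 -0.04 0.5;1.8 5 -12 0 0 -0.04 0.5;1.8 5 -15 0 0 -0.04 0.5;1.8 5 -17.5 0 0 -0.04 0.5;1.8 5 -19.2 0 0 -0.04 0.5;1.8 5 -20.1 0 0 -0.04 0.5;1.8 5 -20.1 0 0 -0.04 0.5;1.8 5 -20.1 0 0 -0.04 0.5;1.8 5 -20.1 0 0 -0.04 1' 80;  python3 -m handwheel '0 0 0 0 0 0 1;0 0 0 0 0 0 1;0 0 0 0 0 0 1;0 0 0 0 0 0 1;0 0 0 0 0 0 1;0 0 0 0 0 0 1;0 0 3 0 0 0 1;0 0 6 0 0 0 1;0 0 10 0 0 0 1;0 0 13 0 0 0 1'; python3 place.py 5 2.5
```

```text
time_s: 51.45
eef_pos: [0.4105, -0.255, 0.031]
tcp_rot: [-1.567, 0.008, -2.899]
force: [-0.2, -0.7, 0.4]
opening: 0.37
time_s: 52.28
eef_pos: [0.4106, -0.2551, 0.1642]
tcp_rot: [-1.565, 0.009, -2.899]
force: [0.3, -0.6, -1.8]
opening: 0.077
above shift cm [ 3.25 42.56 -1.42] rv [-0.005  0.011  1.523]
down shift cm [  3.25  42.56 -13.02] rv [-0.005  0.011  1.523]
[ 0.3 -0.6 -1.8]
```

```bash
python3 -m handwheel '1 2 0 0 0 0.12 1;2 5 0 0 0 0.24 1;3 9 0 0 0 0.36 1;3.2 13 0 0 0 0.48 1;3.2 17 0 0 0 0.6 1;3.2 21 0 0 0 0.72 1;3.2 25 0 0 0 0.84 1;3.2 28 0 0 0 0.96 1;3.2 31 0 0 0 1.08 1;3.2 33 0 0 0 1.2 1'
python3 -m handwheel '0 2 0 0 0 0.12 1;0 4 0 0 0 0.24 1;0 7 0 0 0 0.32 1;0 9.6 0 0 0 0.32 1;0 9.6 0 0 0 0.32 1;0 9.6 0 0 0 0.32 1;0 9.6 0 0 0 0.32 1;0 9.6 0 0 0 0.32 1;0 9.6 0 0 0 0.32 1;0 9.6 0 0 0 0.32 1'; python3 place.py 5 2.5
```

```text
time_s: 53.12
eef_pos: [0.4421, 0.0773, 0.1646]
tcp_rot: [-1.565, 0.01, -1.691]
force: [1.1, -0.5, -2.5]
opening: 0.075
time_s: 53.95
eef_pos: [0.4422, 0.1727, 0.1647]
tcp_rot: [-1.564, 0.01, -1.372]
force: [0.2, -0.4, -1.9]
opening: 0.078
above shift cm [ 0.09 -0.21 -1.47] rv [-0.011  0.004 -0.003]
down shift cm [  0.09  -0.21 -13.07] rv [-0.011  0.004 -0.003]
[ 0.2 -0.4 -1.9]
```

```bash
python3 -m handwheel '0.1 -0.2 -2 -0.01 0 0 1;0.1 -0.2 -4 -0.01 0 0 1;0.1 -0.2 -6 -0.01 0 0 1;0.1 -0.2 -8 -0.01 0 0 1;0.1 -0.2 -9.5 -0.01 0 0 1;0.1 -0.2 -11 -0.01 0 0 1;0.1 -0.2 -12 -0.01 0 0 1;0.1 -0.2 -12.6 -0.01 0 0 1;0.1 -0.2 -12.9 -0.01 0 0 1;0.1 -0.2 -12.9 -0.01 0 0 1'; python3 place.py 5 0.8
python3 -m handwheel '0 0 0 0 0 0 1;0.1 0 0 0 0 0 1;0.1 0 0 0 0 0 1;0.1 0 0 0 0 0 1;0.2 0 0 0 0 0 1;0.2 0 0 0 0 0 1;0.2 0 -0.1 0 0 0 1;0.2 0 -0.1 0 0 0 1;0.2 0 -0.1 0 0 0 1;0.2 0 -0.1 0 0 0 1'; python3 place.py 5 0.8
```

```text
time_s: 54.78
eef_pos: [0.4435, 0.1704, 0.0361]
tcp_rot: [-1.566, -0.0, -1.373]
force: [0.3, 0.2, -1.5]
opening: 0.08
above shift cm [ 0.13  0.04 11.39] rv [-0.001  0.005 -0.003]
down shift cm [ 0.13  0.04 -0.21] rv [-0.001  0.005 -0.003]
[ 0.3  0.2 -1.5]
time_s: 55.62
eef_pos: [0.4456, 0.1704, 0.0357]
tcp_rot: [-1.566, -0.0, -1.373]
force: [-4.3, -2.2, 8.0]
opening: 0.078
above shift cm [-0.08  0.05 11.43] rv [-0.001  0.005 -0.003]
down shift cm [-0.08  0.05 -0.17] rv [-0.001  0.005 -0.003]
[-4.3 -2.2  8. ]
```

```bash
python3 -m handwheel '0 0 0 0 0 0 0.75;0 0 0 0 0 0 0.75;0 0 0 0 0 0 0.75;0 0 2 0 0 0 0.75;0 0 5 0 0 0 0.75;0 0 9 0 0 0 0.75;0 0 13 0 0 0 0.75;2 -3 17 0 0 0 1;5 -7 21 0 0 0 1;8 -10 24 0 0 0 1'
python3 -m handwheel '0 0 0 0 0 0 1;0 0 0 0 0 0 1;0 0 0 0 0 0 1;0 0 0 0 0 0 1;0 0 0 0 0 0 1;0 0 0 0 0 0 1;0 0 0 0 0 0 1;0 0 0 0 0 0 1;0 0 0 0 0 0 1;0 0 0 0 0 0 1'
python3 - <<'E'
from h import *
p=cam("wrist"); im=p["color"].copy()
for k in range(6):
    w=-33.5 if k%2==0 else 33.5; s=1 if k%2==0 else -1; y=-142+36+36*k
    L=[(w-4*s,y-36),(w-4*s,y+36),(w+56*s,y+36),(w+56*s,y+28),(w+4*s,y+28),(w+4*s,y-28),(w+56*s,y-28),(w+56*s,y-36)]
    cv2.polylines(im,[np.round(proj(p,[cw(*u,63) for u in L])).astype(int)],True,(0,0,255) if s>0 else (255,0,0),1)
v=np.vstack([p["color"][:300],im[:300]]); cv2.imwrite("pics/w12.png",v)
E
```

```text
time_s: 56.45
eef_pos: [0.5024, 0.096, 0.2511]
tcp_rot: [-1.564, -0.0, -1.371]
force: [-0.1, 2.0, 0.4]
opening: 0.002
time_s: 57.28
eef_pos: [0.5023, 0.0961, 0.2511]
tcp_rot: [-1.564, -0.0, -1.371]
force: [0.0, -0.9, -0.7]
opening: -0.003
```

View pics/w12.png

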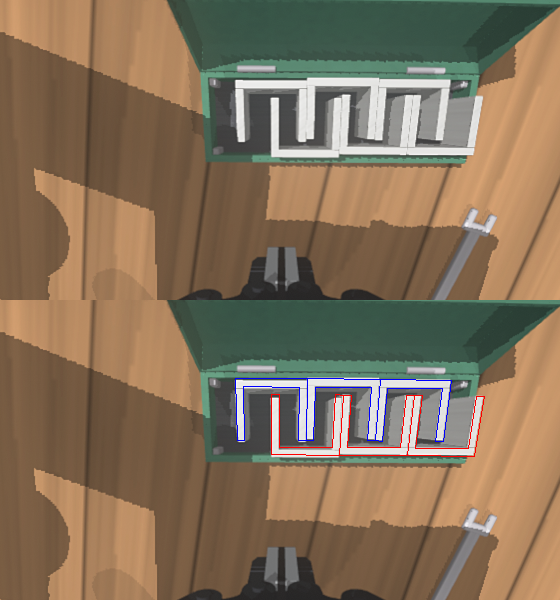

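The row matches the plan overlay closely: six channels interlocked, tight to the far end at right, spare room at the near end. To close the lid I'll retrace the opening path, coming back to the knob from behind.

```bash
python3 -m handwheel '0.5 1.2 4 0 0 0 0;1 2.2 7.2 -0.1 -0.02 0 0;1 6 7.2 -0.22 -0.04 0 0;1 10 7.2 -0.34 -0.07 0 0;1 14 7.2 -0.46 -0.09 0 0;1 18 7.2 -0.58 -0.11 0 0;1 21.5 7.2 -0.7 -0.14 0 0;1 24.5 7.2 -0.82 -0.16 0 0;1 26.5 7.2 -0.94 -0.19 0 0;1 27.4 7.2 -1.06 -0.21 0 0'
python3 -m handwheel '0 0 0 -0.12 -0.02 0 0;0 0 -3 -0.12 -0.02 0 0;0 0 -6 -0.12 -0.02 0 0;0 0 -9 -0.12 -0.02 0 0;0 0 -12 -0.12 -0.02 0 0;0 0 -12 -0.12 -0.02 0 0;0 0 -12 -0.12 -0.02 0 0;0 0 -12 -0.12 -0.02 0 0;0 0 -12 -0.12 -0.02 0 0;0 0 -12 -0.12 -0.02 0 0'
python3 - <<'E'
from h import *
R=Ro.from_euler("xyz",[-1.554,-1.198,-1.388])
go([.5131,.3699,.107],R,"retreat pose"); go([.5285,.2963,.0784],R,"grip pose"); print(readout.sense()["joint_pos"].round(2))
p=cam("wrist")
for l in("lid_knob",):
    for t in models.boxes_of(p,l): print(t)
E
```

```text
time_s: 58.17
eef_pos: [0.5111, 0.3734, 0.3224]
tcp_rot: [-1.569, -1.087, -1.366]
force: [0.6, -0.9, 0.8]
opening: 0.999
time_s: 59.0
eef_pos: [0.5114, 0.3737, 0.2044]
tcp_rot: [-1.576, -1.207, -1.36]
force: [0.4, 0.3, -0.2]
opening: 0.997
retreat pose shift cm [ 0.17 -0.38 -9.74] rv [ 0.01  -0.006 -0.007]
grip pose shift cm [  1.71  -7.74 -12.6 ] rv [ 0.01  -0.006 -0.007]
[ 0.86  0.94  0.94 -0.96  2.02  0.58]
{'centre': [0.5252, 0.2751, 0.0879], 'confidence': 0.63}
```

```bash
python3 -m handwheel '0.2 -0.4 -3 0.01 0 0 0;0.2 -0.4 -6 0.01 0 0 0;0.2 -0.4 -9 0.01 0 0 0;0.2 -0.4 -9.8 0.01 0 0 0;0.2 -0.4 -9.8 0.01 0 0 0;0.6 -2.3 -10.5 0.01 0 0 0;1 -4.1 -11.2 0.01 0 0 0;1.4 -6 -11.9 0.01 0 0 0;1.7 -7.7 -12.6 0.01 0 0 0;1.7 -7.7 -12.6 0.01 0 0 0'
python3 -m handwheel '0 0 0 0 0 0 1;0 0 0 0 0 0 1;0 0 0 0 0 0 1;0 0 0 0 0 0 1;0 0 0 0 0 0 1;0 0 0 0 0 0 1;0 0 0 0 0 0 1;0 0 0 0 0 0 1;0 0 0 0 0 0 1;0 0 0 0 0 0 1' 40
python3 - <<'E'
from h import *
s=readout.sense(); print(s["force"].round(1))
E
```

```text
time_s: 59.93
eef_pos: [0.5292, 0.2943, 0.079]
tcp_rot: [-1.571, -1.197, -1.367]
force: [0.8, 0.5, -0.4]
opening: 1.003
time_s: 60.77
eef_pos: [0.5289, 0.2951, 0.0794]
tcp_rot: [-1.57, -1.197, -1.367]
force: [-4.0, 5.0, 3.8]
opening: 0.294
[-4.   5.   3.8]
```

The knob is gripped again. Folding the lid back over to about 1.2 rad, then computing the rest of the arc from the measured pose.

```bash
python3 -m handwheel '0.1 -0.4 0.6 0 0 0 1;0.2 -0.9 1.3 0 0 0 1;0.3 -1.4 1.9 0 0 0 1;0.4 -2 2.4 0 0 0 1;0.6 -2.8 3 0 0 0 1;0.7 -3.6 3.6 0 0 0 1;0.9 -4.5 4.1 0 0 0 1;1.1 -5.4 4.4 0 0 0 1;1.1 -5.4 4.4 0 0 0 1;1.1 -5.4 4.4 0 0 0 1'
cat > arc.py <<'E'
from h import *
s=readout.sense(); P=s["eef_pos"]; R=Ro.from_euler("xyz",s["tcp_rot"]); d=R.as_matrix()[:,1]
tilt=np.arctan2(-(d@ex),-d[2]); G=P-d*.019; H=cw(47,0,38); g=G-H
th=np.arctan2(g[2],-(g@ex))-.687; print("theta",th.round(3),"tilt",tilt.round(3),"radius",np.hypot(g@ex,g[2]).round(4),"along y",(g@ey).round(4),"F",s["force"].round(1))
for f in np.arange(.1,1.01,.1):
    r=Ro.from_rotvec(-ey*th*f); r2=Ro.from_rotvec(-ey*tilt*f)
    P2=H+r.apply(g)+r2.apply(d)*.019; print(((P2-P)*100).round(1),r2.as_rotvec().round(3))
E
python3 arc.py
```

```text
time_s: 61.6
eef_pos: [0.5395, 0.2412, 0.1247]
tcp_rot: [-1.568, -1.198, -1.371]
force: [-7.9, -0.5, 10.0]
opening: 0.296
theta 1.221 tilt 1.198 radius 0.0992 along y 0.0004 F [-7.9 -0.5 10. ]
[ 0.2 -1.   0.1] [ 0.118  0.023 -0.   ]
[ 0.4 -2.1  0.1] [ 0.235  0.046 -0.   ]
[ 0.6 -3.2 -0. ] [ 0.353  0.07  -0.   ]
[ 0.8 -4.2 -0.3] [ 0.47   0.093 -0.   ]
[ 1.  -5.2 -0.7] [ 0.588  0.116 -0.   ]
[ 1.2 -6.1 -1.2] [ 0.705  0.139 -0.   ]
[ 1.4 -7.  -1.8] [ 0.823  0.163 -0.   ]
[ 1.5 -7.7 -2.6] [ 0.94   0.186 -0.   ]
[ 1.7 -8.4 -3.4] [ 1.058  0.209 -0.   ]
[ 1.8 -9.  -4.3] [ 1.175  0.232 -0.   ]
```

```bash
python3 -m handwheel '0.2 -1 0.1 0.12 0.02 0 1;0.4 -2.1 0.1 0.23 0.05 0 1;0.6 -3.2 0 0.35 0.07 0 1;0.8 -4.2 -0.3 0.47 0.09 0 1;1 -5.2 -0.7 0.59 0.12 0 1;1.2 -6.1 -1.2 0.7 0.14 0 1;1.4 -7 -1.8 0.82 0.16 0 1;1.5 -7.7 -2.6 0.94 0.19 0 1;1.6 -8.1 -3 1 0.2 0 1;1.6 -8.1 -3 1 0.2 0 1'; python3 arc.py
```

```text
time_s: 62.43
eef_pos: [0.5554, 0.1598, 0.0934]
tcp_rot: [-1.566, -0.171, -1.375]
force: [4.7, 9.7, -10.9]
opening: 0.293
theta 0.167 tilt 0.171 radius 0.0983 along y 0.0006 F [  4.7   9.7 -10.9]
[ 0.  -0.1 -0.1] [ 0.017  0.003 -0.   ]
[ 0.  -0.2 -0.2] [ 0.034  0.007 -0.   ]
[ 0.1 -0.3 -0.3] [ 0.05  0.01 -0.  ]
[ 0.1 -0.3 -0.5] [ 0.067  0.013 -0.   ]
[ 0.1 -0.4 -0.6] [ 0.084  0.017 -0.   ]
[ 0.1 -0.5 -0.7] [ 0.101  0.02  -0.   ]
[ 0.1 -0.6 -0.8] [ 0.118  0.023 -0.   ]
[ 0.1 -0.7 -1. ] [ 0.134  0.027 -0.   ]
[ 0.1 -0.7 -1.1] [ 0.151  0.03  -0.   ]
[ 0.2 -0.8 -1.2] [ 0.168  0.033 -0.   ]
```

```bash
python3 -m handwheel '0 -0.1 -0.2 0.02 0 0 1;0.1 -0.3 -0.4 0.05 0.01 0 1;0.1 -0.4 -0.6 0.08 0.02 0 1;0.1 -0.5 -0.8 0.11 0.02 0 1;0.1 -0.7 -1 0.14 0.03 0 1;0.2 -0.8 -1.2 0.17 0.03 0 1;0.2 -0.8 -1.3 0.17 0.03 0 1;0.2 -0.8 -1.4 0.17 0.03 0 1;0.2 -0.8 -1.4 0.17 0.03 0 1;0.2 -0.8 -1.4 0.17 0.03 0 1'; python3 arc.py | head -1
```

```text
time_s: 63.27
eef_pos: [0.5573, 0.151, 0.0801]
tcp_rot: [-1.563, -0.001, -1.375]
force: [-6.2, -8.5, 8.6]
opening: 0.29
theta -0.015 tilt 0.001 radius 0.0981 along y 0.0004 F [-6.2 -8.5  8.6]
```

```bash
python3 -m handwheel '0 0 -0.1 0 0 0 1;0 0 -0.2 0 0 0 1;0 0 -0.3 0 0 0 1;0 0 -0.3 0 0 0 1;0 0 -0.4 0 0 0 1;0 0 -0.4 0 0 0 1;0 0 -0.4 0 0 0 1;0 0 -0.4 0 0 0 1;0 0 -0.4 0 0 0 1;0 0 -0.4 0 0 0 1'; python3 arc.py | head -1
```

```text
time_s: 64.1
eef_pos: [0.5576, 0.1495, 0.0775]
tcp_rot: [-1.563, -0.004, -1.375]
force: [-7.7, -15.7, 17.1]
opening: 0.295
theta -0.045 tilt 0.004 radius 0.0977 along y 0.0004 F [ -7.7 -15.7  17.1]
```

```bash
python3 -m handwheel '0 0 0 0 0 0 0.4;0 0 0 0 0 0 0.4;0 0 0 0 0 0 0.4;0 0 0 0 0 0 0.4;0 0 2 0 0 0 0.4;0 0 4 0 0 0 0.4;0 0 6 0 0 0 0.7;0 0 6 0 0 0 1;0 0 6 0 0 0 1;0 0 6 0 0 0 1'; python3 - <<'E'
from h import *
go(cw(-31,0,118),ori(Q[2]+np.pi/2),"knob top")
E
```

```text
time_s: 64.93
eef_pos: [0.5573, 0.1496, 0.1366]
tcp_rot: [-1.564, -0.004, -1.375]
force: [0.3, -0.1, 0.1]
opening: 0.036
knob top shift cm [ 0.06  0.03 -1.86] rv [ 0.002  0.008 -0.   ]
```

```bash
python3 -m handwheel '0 0 0 0 0 0 1;0 0 -0.5 0 0 0 1;0 0 -1 0 0 0 1;0 0 -1.3 0 0 0 1;0 0 -1.6 0 0 0 1;0 0 -1.8 0 0 0 1;0 0 -1.8 0 0 0 1;0 0 -1.8 0 0 0 1;0 0 -1.8 0 0 0 1;0 0 -1.8 0 0 0 1'; python3 -m handwheel '0 0 0 0 0 0 1;0 0 -0.1 0 0 0 1;0 0 -0.2 0 0 0 1;0 0 -0.3 0 0 0 1;0 0 -0.3 0 0 0 1;0 0 -0.4 0 0 0 1;0 0 -0.4 0 0 0 1;0 0 -0.4 0 0 0 1;0 0 -0.4 0 0 0 1;0 0 -0.4 0 0 0 1'
```

```text
time_s: 65.77
eef_pos: [0.5572, 0.1497, 0.1185]
tcp_rot: [-1.564, -0.003, -1.375]
force: [0.8, -0.1, -0.6]
opening: 0.0
time_s: 66.6
eef_pos: [0.5578, 0.1491, 0.116]
tcp_rot: [-1.562, -0.005, -1.375]
force: [-4.4, -6.9, 14.1]
opening: -0.004
```

Contact came at z 0.116, exactly the knob-top height with the lid shut. One firmer press, then retreat and check visually.

```bash
python3 -m handwheel '0 0 -0.1 0 0 0 1;0 0 -0.2 0 0 0 1;0 0 -0.3 0 0 0 1;0 0 -0.3 0 0 0 1;0 0 -0.3 0 0 0 1;0 0 -0.3 0 0 0 1;0 0 -0.3 0 0 0 1;0 0 -0.3 0 0 0 1;0 0 -0.3 0 0 0 1;0 0 -0.3 0 0 0 1'
python3 -m handwheel '0 0 2 0 0 0 1;0 0 5 0 0 0 1;0 0 9 0 0 0 1;0 -4 13 0 0 0 1;0 -8 17 0 0 0 1;-2 -12 19 0 0 0 1;-5 -16 19 0 0 0 1;-8 -20 19 0 0 0 1;-10 -23 19 0 0 0 1;-10 -25 19 0 0 0 1'
python3 -m handwheel '0 0 0 0 0 0 1;0 0 0 0 0 0 1;0 0 0 0 0 0 1;0 0 0 0 0 0 1;0 0 0 0 0 0 1;0 0 0 0 0 0 1;0 0 0 0 0 0 1;0 0 0 0 0 0 1;0 0 0 0 0 0 1;0 0 0 0 0 0 1'
python3 - <<'E'
from h import *
V=[]
for n in("scene","top"):
    p=cam(n); M=np.zeros((420,560),bool)
    for l in("case","lid"):
        t=models.trace(p,l)
        if t: M|=t[0]["region"]
    V.append((p,M))
    for l in("channel1","jar","spanner","tin","hammer"):
        print(n,l,[(np.round(b["centre"],3).tolist(),round(b["confidence"],2)) for b in models.boxes_of(p,l) if b["confidence"]>.4])
q0=[*Q,0]
for th in(0,.05,.1,.2): print(th,[fit([v],lidparts(th)+[CASE[1]],q0)[1].round(3) for v in V],fit(V,lidparts(th)+[CASE[1]],q0)[1].round(3))
a=V[0][0]["color"][130:330,150:430]; b=V[1][0]["color"][60:320,80:480]
cv2.imwrite("pics/end.png",np.hstack([cv2.resize(a,(400,286)),cv2.resize(b,(400,286))]))
E
```

```text
time_s: 67.43
eef_pos: [0.558, 0.1491, 0.1159]
tcp_rot: [-1.56, -0.005, -1.375]
force: [-15.9, -4.1, 31.3]
opening: 0.001
time_s: 68.27
eef_pos: [0.4627, -0.0866, 0.3058]
tcp_rot: [-1.559, -0.005, -1.375]
force: [1.3, -0.8, 0.9]
opening: 0.003
time_s: 69.1
eef_pos: [0.4628, -0.0864, 0.3058]
tcp_rot: [-1.559, -0.005, -1.374]
force: [0.6, -0.3, 0.2]
opening: 0.005
scene channel1 [([0.242, -0.289, 0.046], 0.7)]
scene jar [([0.319, 0.387, 0.059], 0.82)]
scene spanner [([0.764, 0.01, 0.008], 0.87)]
scene tin [([0.356, -0.162, 0.063], 0.67)]
scene hammer [([0.514, 0.514, 0.022], 0.69)]
top channel1 [([0.257, -0.29, 0.05], 0.9)]
top jar [([0.31, 0.393, 0.085], 0.97), ([0.544, 0.18, 0.072], 0.7)]
top spanner [([0.763, 0.011, 0.005], 0.61), ([0.309, 0.394, 0.084], 0.49)]
top tin [([0.496, 0.527, 0.026], 0.63)]
top hammer [([0.494, 0.527, 0.025], 0.8)]
0 [np.float64(0.977), np.float64(0.977)] 0.968
0.05 [np.float64(0.974), np.float64(0.978)] 0.967
0.1 [np.float64(0.968), np.float64(0.973)] 0.962
0.2 [np.float64(0.948), np.float64(0.959)] 0.946
```

View pics/end.png

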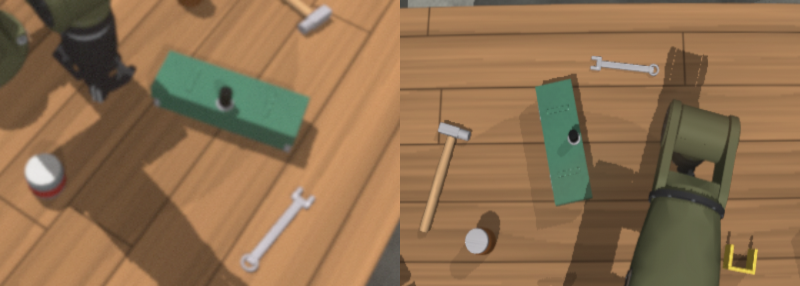

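The lid is shut, with no dark slot along the front. The knob height did not change under a 31 N press, the other things stand where they were, and the robot is clear.

```bash
python3 -c "
from rig import ctrl; print(ctrl.hand_in())"
```

```text
the job is handed in; nothing more can be done
None
```

The job is done and handed in at about 70 s on the robot's clock. All six channels that were on the bench are in the case, and the lid is shut.

- **Lid opening:** the lid stood ajar at the start, at about 0.25 rad. I folded it back by the knob to about 1.95 rad (112°), worked out from the tool position. The camera fits peaked at 1.9–2.0 rad (scene) and 2.1 rad (top).
- **Packing:** the channels stand on end in one row, alternately facing opposite ways with their legs interlocked. The row starts against the far end, where I felt contact, and the pitch is 36 mm. The spare room, about 32 mm, is at the near end.
- **Knocked channel:** one channel had moved about 5 cm before I reached it. I found and measured it again before picking it up.
- **Lid closing:** I folded the lid down by the knob, then pressed the knob top. It stayed at 116 mm, its shut height, under a 31 N press.

**Last checks:**
- A wrist picture taken before closing matched the planned row closely.
- The final camera fits favour a lid angle of 0 to 0.05 rad.
- No bare channel is left on the bench, and the yellow look-alike was not touched.
- The jar, spanner and hammer were found within about 4 mm of their starting readings. The tin was within about 3 mm in the scene view. In the top view the network missed it, because the arm was in the way, and reported the hammer instead.

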